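# Dispense brass spark-gap balls from a dial-cap jar

### The job

Stand the dial-cap jar in the metal holder, and there turn its cap until the one hole that the balls fit through, the largest, is over the outlet at the yellow pouring lip. Then pick the jar up again (the black handle is there for that), tip all three brass balls out into the blue tray, stand the jar upright again, on the bench or in the holder, and let go. Leave the other things on the bench where they are.

Things in the scene. Friction and masses are not known exactly. Their poses are not given: they have to be found in the camera images.
- jar_mid (a point): Loose dispenser jar, about 0.25 kg with cap, 125 mm high over all, standing on the bench: square grey foot 60 x 60 x 16 mm, clear round cup above it (60 mm across at the bottom, 100 mm at the top), fixed grey deck 114 mm across at 78 to 84 mm height. Point on its axis, 45 mm above the foot's underside. z: up the axis; x: to the yellow pouring lip; y: to the handle.
- jar_outlet (a point): Middle of the one outlet in the jar's deck: 37 mm across, beside the rim, 35.5 mm from the axis towards the yellow lip (a strip 26 mm wide reaching 72 mm from the axis), 84 mm above the foot's underside; axes as the jar's. The cup's wall leans outward 18 degrees, so the balls roll out once the jar is tipped lip-down by 85 degrees or more (90 to 105 is good).
- jar_handle (a point): Grip point of the jar's black handle: a straight level bar along the jar's y axis, 16 mm wide (along the jar's x), 24 mm high (along its z), reaching from the cup to 142 mm from the jar's axis. This point lies at the bar's mid-height, 108 mm from the jar's axis and 54 mm above the underside of the foot. Axes as the jar's.
- cap_knob (a point): Centre of the red bar knob on the white dial cap, on the jar's axis, 107.5 mm above the foot's underside. Bar 32 mm long (its x), 14 mm wide (its y), 34 mm high, standing on the cap, a plate 114 mm across whose top is 90.5 mm above the foot's underside. x points to the largest hole. The jar can be lifted by this knob.
- cap_hole (a point): Centre of the cap's largest hole, at the cap's top: 34 mm across, 35 mm from the axis. The other two holes, 12 and 8 mm across, lie 62 and 105 degrees clockwise of it seen from above; the 15 mm balls pass only the largest.
- cap (a joint): Turn of the cap on the jar (rad), positive anticlockwise seen from above; 0: largest hole exactly over the outlet. Starts between 0.9 and 1.4, is stiff (0.1 N m), stays where left, with no click or stop at 0 (ends at -1.8 and 2.2). A jar standing loose on the bench would turn along with its cap; the holder stops that.
- holder_floor (a point): Fixed holder: steel plate 110 x 110 mm with four aluminium rails round a square pocket 67 x 67 mm for the jar's foot, their lips flaring outward, tops 24 mm above the bench. Point: centre of the pocket's floor, 4 mm above the bench; x and y square to the rails. The foot fits any of the four ways round, and cannot turn there.
- tray: Fixed blue open tray, 170 mm (its x) x 150 mm (its y) x 40 mm high, walls and floor 5 mm. Origin at the centre of its underside.
- ball0_center (a point): Centre of a polished brass ball (a spark-gap electrode), 15 mm across, 15 g, at first at the bottom of the jar.
- ball1_center (a point): Centre of the second such ball.
- ball2_center (a point): Centre of the third such ball.
- tester: Bystander: blue-grey handheld tester, 95 x 60 x 28 mm, lying on the bench. Origin under its centre.
- meter: Bystander: grey hand multimeter, 150 x 75 x 41 mm, lying. Origin under its centre.
- tape: Bystander: yellow roll of tape, 70 mm across, 20 mm high, lying. Origin under its centre.
- screwdriver: Bystander: screwdriver 170 mm long, lying.
- board: Bystander: green circuit board, 100 x 70 x 22 mm, lying. Origin under its centre.
- adapter: Bystander: black mains adapter, 110 x 50 x 32 mm, lying. Origin under its centre.
There are look-alikes about, which are no part of the job. Of the things shaped like the tray, the blue one is meant.

How it is judged:
On the way, in this order (a step that is already met when the one before it is completed fails the run):
1. the jar stands in the holder, its foot down in the pocket (horizontal distance between jar_mid and holder_floor below 0.01 m and z of jar_mid in the frame of holder_floor below 0.049 m and angle between jar_mid's own z axis and vertical below 0.08 rad), for 0.2 s.
2. with the jar in the holder, the cap's largest hole is over the outlet (within 0.2 rad) (value of joint cap between -0.2 and 0.2 rad and horizontal distance between jar_mid and holder_floor below 0.01 m and z of jar_mid in the frame of holder_floor below 0.049 m), for 0.2 s.
3. all three balls are in the tray (x of ball0_center in the frame of tray between -0.085 and 0.085 m and y of ball0_center in the frame of tray between -0.075 and 0.075 m and z of each of ball0_center, ball1_center, ball2_center in the frame of tray below 0.04 m and x of ball1_center in the frame of tray between -0.085 and 0.085 m and y of ball1_center in the frame of tray between -0.075 and 0.075 m and x of ball2_center in the frame of tray between -0.085 and 0.085 m and y of ball2_center in the frame of tray between -0.075 and 0.075 m), for 0.2 s.
At the end, for the whole second after the job is handed in: All three balls lie in the tray (centres within its walls and below its rim), and the jar stands upright (tilt under 0.08 rad) on the bench or in the holder, clear of the tray (over 100 mm from its centre), its middle point under 54 mm high (all of step 3 and angle between jar_mid's own z axis and vertical below 0.08 rad and height (world z) of jar_mid below 0.054 m and horizontal distance between jar_mid and tray above 0.1 m); the robot touches nothing.
It fails at once if the tester, multimeter, tape roll, screwdriver, circuit board or adapter is moved by more than 40 mm (distance of any of tester, meter, tape, screwdriver, board, adapter from where it was at the start of the episode above 0.04 m).
It also fails if it takes over 69 s, if anything falls off the work surface, if the arm or the gripper's body presses on something with over 40 N, if the wrist force passes 120 N, or if a joint passes its speed limit or range.

### The arm

A 6-joint arm with a two-finger parallel gripper is mounted at the origin on the work surface. World frame = base frame: x ahead of the robot, y to its left, z up, the work surface at z = 0. Lengths are in m, angles in rad, forces in N, time in s.
With the tool pointing down it reaches from about 0.275 to 0.875 m from the base axis. Payload 12.5 kg.
Tool frame: the origin (TCP) lies at the very end of the fingers, on their centre line; the grasp point (between the pads) lies 19 mm behind it (ctrl.tcp_to_grasp is the distance from the TCP to the grasp point, in m); z points along the fingers, y is the direction in which the jaws open and shut (so a half turn about z gives the same grasp; the last joint's range is limited). The gripper opens to 85 mm and grips with 20 to 120 N. Pads are 22 mm wide; open, the fingers measure 114 mm over their backs; the gripper's body (76 mm by 85 mm) begins 54 mm behind the grasp point. The pads swing forward as they close: fully open they stand 13 mm farther back than shut.
Start: joints at [1.16, 0.351, 1.652, -0, 1.139, -0.085], TCP at [0.176, 0.521, 0.231] pointing down, gripper open.
Joint ranges: [-2.75, 2.75], [-0.79, 2.1], [0.01, 2.65], [-1.57, 4.71], [0.07, 3.14], [-2.87, 2.87]. Speed limits (rad/s): [2.22, 2.22, 2.79, 3.14, 3.14, 3.14].

### API

Orientations are given as a unit quaternion [x, y, z, w].
In Python, from bench import ctrl gives the robot as it stands. The module is installed in compiled form; this text tells all that it offers.
- The arm moves only by the tool play_rows, never from a script. Its argument "motion" is a list of rows, each an object of numbers: "x", "y", "z": the shift along the world's x, y, z in mm; "ax", "ay", "az": the turn, a rotation vector about the world's x, y, z in rad; "fingers": the opening, from 0 (shut) to 1 (fully open). In form: [{"x": .., "y": .., "z": .., "ax": .., "ay": .., "az": .., "fingers": ..}, ...]. A call has 1 to 10 rows; each row is the pose to reach, as a shift and turn from the pose commanded when the call began; what a row does not reach only later rows make up. A row lasts 1/10 s, in which the tool goes at most 50 mm and 8.59 degrees, less where a joint would pass 70% of its speed; a pose out of reach is approached as far as the arm can. A call with a gripper value outside its range is refused whole. The fingers move at their own pace and stop on an object; "newtons" is the grip in N (left out, the last holds). Time passes only in rows, so rows that repeat a pose let the fingers close. It gives the time, the measured TCP pose, the force and the opening at its end, in the units of the state.
- ctrl.get_obs(): the state, without advancing time (a new reading comes with each control period).
- ctrl.camera(name): name is "scene" or "top"; returns a dict with "image" (384x512x3 uint8, blue, green, red), "intrinsics" (3x3 intrinsics, pixels), "k1" (the pictures are not rectified: a ray, as slopes to the right and down, at radius r is drawn at 1 + k1 r^2 times it, then the intrinsics apply), "origin" and "attitude" of the camera in the world. Camera axes: x right, y up, looking along -z (the intrinsics and any distortion apply to the point x, -y, -z); pixel columns grow to the right and rows downward; lengths in m; the calibration is good to about 2 mm. A picture is of the moment at which its call begins. There is no depth.
- ctrl.close_job(): hands the job in, once; it reports no verdict.
Trained networks look in a picture, given as the dict that the camera call returned (one of the last four; its "shot" number tells which), for a name from the list of things; names that differ only in an ending like _2 or _b are one class to them, and where a whole thing is asked for, a point or a joint stands for the part that bears it (a point fixed in the world has none). Each returns a list of dicts, best first, with "confidence" (0 to 1); they miss things now and then, are a little off and sometimes report something else, mostly with a low value. They report only what shows in the picture. A call takes as long as a camera call. They do not tell look-alikes from the thing itself.
- ctrl.find_in(picture, name): "at" ([x, y, z] in m, in world coordinates, good to about 4 mm: the middle of the surface that is visible of it).
The state is a dict: "clock": time; "qpos": joint angles; "qd": joint speeds; "joint_torque": joint torques, N m; "ee_pos": TCP position; "tool_rot": TCP orientation; "force": force on the tool from outside, world axes, zero at the start; "moment": the same for the moment, N m; "grip_width": opening from 0.0 (shut) to 1.0 (fully open).
Only numpy, scipy, OpenCV 4.12 (cv2) and the standard library are available. Lean on these libraries where they do the work, as an engineer would, in place of code of your own. Each camera call takes 0.05 s, during which the arm holds its last target.

## Working session

There is one attempt and no reset: what is moved stays moved. The work goes in short steps, Python scripts to look and compute and a tool call to move; the robot and the scene stay as the last step left them, time stands still between calls to the robot, and variables do not carry over. Pictures are saved under pics/ and viewed, and the job is handed in when it is done.

Besides the shell and the picture viewer there is one more tool, called after ">>>" as name(argument=value, ...) on one line, values as JSON. play_rows: Moves the arm, as the interface text tells. Its arguments: {"type":"object","properties":{"motion":{"type":"array"},"newtons":{"type":"number"}},"required":["motion"]}

```bash
mkdir -p pics; ls; python3 - <<'E'
from bench import ctrl
import cv2,json
o=ctrl.get_obs();print(o, ctrl.tcp_to_grasp)
for n in("scene","top"):
    p=ctrl.camera(n);cv2.imwrite(f"pics/{n}0.png",p["image"]);print({k:v for k,v in p.items() if k!="image"})
    for t in["jar_mid","jar_outlet","jar_handle","cap_knob","cap_hole","holder_floor","tray","tester","meter","tape","screwdriver","board","adapter","ball0_center"]:
        print(t,[( [round(float(c),4) for c in r["at"]],round(float(r["confidence"]),2)) for r in ctrl.find_in(p,t)])
E
```

```text
pics
{'clock': 0.0, 'qpos': array([ 1.16041205e+00,  3.51259046e-01,  1.65245117e+00, -3.71473816e-05,
        1.13913299e+00, -8.45817051e-02]), 'qd': array([-1.36670933e-04, -3.34293421e-05, -4.92867496e-04, -1.01512142e-03,
        2.17613448e-03, -1.84329191e-03]), 'joint_torque': array([-3.53809912e-03, -5.06100833e+01, -2.91409045e+01, -2.88477740e-04,
        4.60385898e-03, -2.96926328e-05]), 'ee_pos': array([0.17587112, 0.52074964, 0.23073565]), 'tool_rot': array([ 1.62174052e-01,  9.86761970e-01, -6.10358479e-04, -1.36819637e-04]), 'force': array([-0.24813112,  0.28249033, -0.31044281]), 'moment': array([-0.05830289, -0.00646338, -0.0372257 ]), 'grip_width': 1.0000969892230707} 0.0187
{'intrinsics': array([[426.28831144,   0.        , 262.24749473],
       [  0.        , 426.28831144, 188.05857768],
       [  0.        ,   0.        ,   1.        ]]), 'k1': -0.00420598647332153, 'origin': array([1.10003169, 0.57409176, 1.11107772]), 'attitude': array([0.13524608, 0.33058144, 0.8620737 , 0.35951823]), 'shot': 1}
jar_mid [([0.5304, 0.299, 0.0934], 0.96)]
jar_outlet [([0.5257,
[... 1011 characters left out ...]
9, 0.2857, 0.0954], 0.68)]
jar_outlet [([0.513, 0.2854, 0.0907], 0.69)]
jar_handle [([0.5169, 0.2856, 0.0906], 0.66)]
cap_knob [([0.5106, 0.2997, 0.0929], 0.75)]
cap_hole [([0.5112, 0.2934, 0.0861], 0.64)]
holder_floor [([0.5132, 0.2869, 0.0938], 0.71), ([0.51, -0.0197, 0.0045], 0.57), ([0.5098, 0.2941, 0.0894], 0.29)]
tray [([0.5083, -0.3049, 0.0021], 0.88), ([0.1953, -0.2878, 0.0046], 0.64)]
tester [([0.6646, 0.108, 0.0255], 0.56)]
meter [([0.718, -0.0895, 0.0326], 0.93)]
tape [([0.6809, 0.2568, 0.0194], 0.87), ([0.5086, 0.2863, 0.0943], 0.18)]
screwdriver [([0.3678, 0.1506, 0.0236], 0.72)]
board [([0.698, -0.2839, 0.0031], 0.67)]
adapter [([0.3676, -0.1419, 0.0334], 0.57)]
ball0_center []
```

View pics/scene0.png

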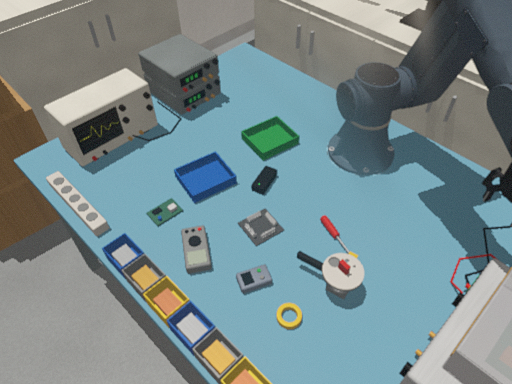

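View pics/top0.png

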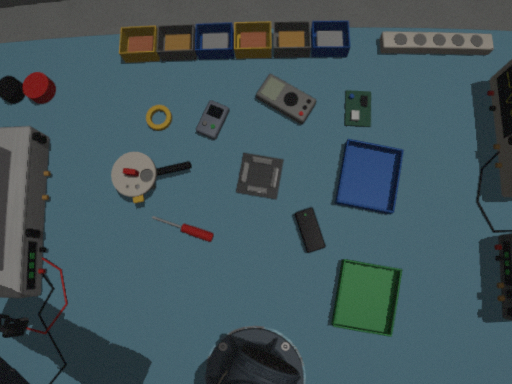

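```bash
cat > h.py <<'E'
import numpy as np,cv2,pickle
from scipy.spatial.transform import Rotation as R
from bench import ctrl
def shoot(n,tag):
    p=ctrl.camera(n);cv2.imwrite(f"pics/{n}{tag}.png",p["image"])
    pickle.dump({k:v for k,v in p.items()},open(f"pics/{n}{tag}.pkl","wb"));return p
def ray(p,uv):
    K=p["intrinsics"];q=np.array([[uv]],float)
    d=cv2.undistortPoints(q,K,np.array([p["k1"],0,0,0.]))[0,0]
    v=R.from_quat(p["attitude"]).apply([d[0],-d[1],-1]);return np.array(p["origin"]),v/np.linalg.norm(v)
def onz(p,uv,z):
    o,v=ray(p,uv);return o+v*(z-o[2])/v[2]
def tri(p,a,q,b):
    o1,v1=ray(p,a);o2,v2=ray(q,b)
    s=np.linalg.lstsq(np.c_[v1,-v2],o2-o1,rcond=None)[0]
    A=o1+v1*s[0];B=o2+v2*s[1];return (A+B)/2,np.linalg.norm(A-B)
def proj(p,X):
    X=np.atleast_2d(X);c=R.from_quat(p["attitude"]).inv().apply(X-p["origin"])
    x=np.c_[c[:,0]/-c[:,2],-c[:,1]/-c[:,2]];r2=(x**2).sum(1,keepdims=True);x=x*(1+p["k1"]*r2)
    K=p["intrinsics"];return x*[K[0,0],K[1,1]]+[K[0,2],K[1,2]]
def crop(p,c,h,f,name,pts=None):
    im=p["image"];u,v=map(int,c);x0=max(u-h,0);y0=max(v-h,0)
    im=cv2.resize(im[y0:v+h,x0:u+h],None,fx=f,fy=f,interpolation=cv2.INTER_CUBIC)
    if pts is not None:
        for q in pts:
            cv2.circle(im,(int((q[0]-x0+.5)*f),int((q[1]-y0+.5)*f)),2,(255,0,255),-1)
    for k in range(0,2*h,10):
        cv2.putText(im,str(x0+k),(k*f,8),0,.3,(255,255,255));cv2.putText(im,str(y0+k),(0,k*f+4),0,.3,(255,255,255))
    cv2.imwrite(name,im);return im
E
python3 - <<'E'
from h import *
s=shoot("scene","1");t=shoot("top","1")
a=crop(t,(150,178),45,6,"pics/t_jar.png");b=crop(s,(335,272),45,6,"pics/s_jar.png")
c=crop(t,(260,176),32,8,"pics/t_h.png");d=crop(s,(261,225),32,8,"pics/s_h.png")
E
```

```text
(no output)
```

View pics/t_jar.png

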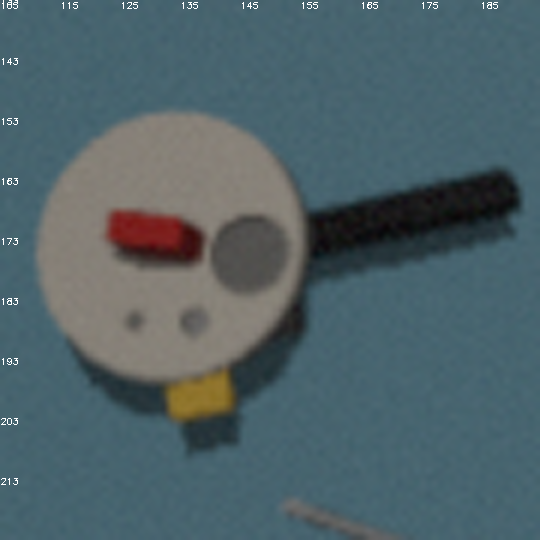

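View pics/s_jar.png

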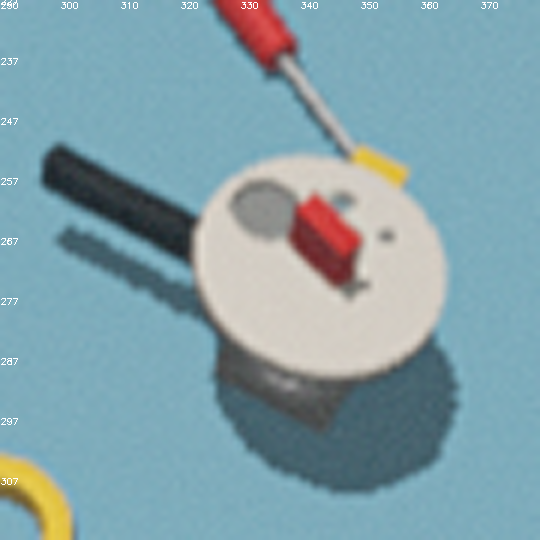

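View pics/t_h.png

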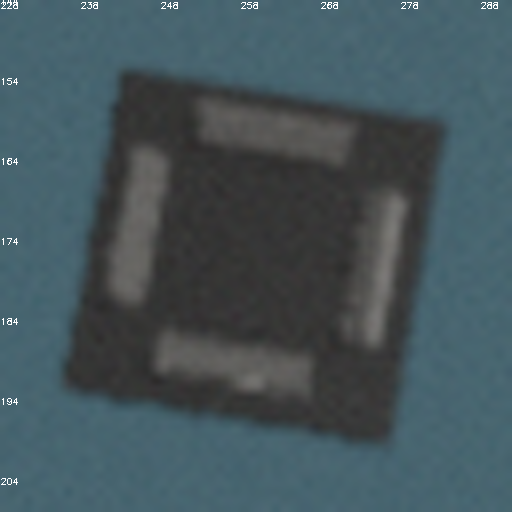

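View pics/s_h.png

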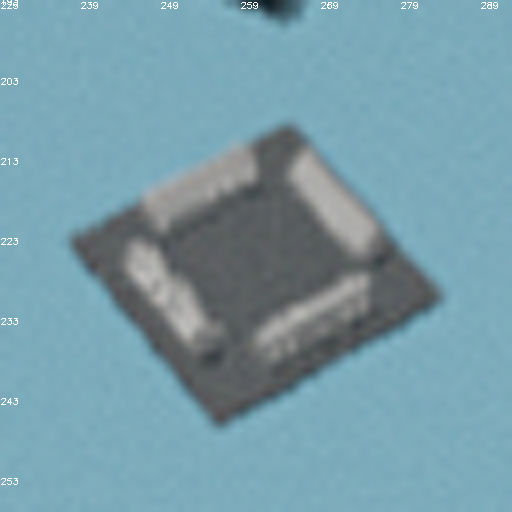

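```bash
cat >> h.py <<'E'
from scipy.optimize import least_squares
def capmask(p,c,h):
    im=p["image"].astype(int);m=((im[...,2]>im[...,0]-12)&(im.sum(2)>300 if p["image"].mean()<0 else im.sum(2)>330)).astype(np.uint8)
    k=np.zeros_like(m);u,v=map(int,c);k[v-h:v+h,u-h:u+h]=1;m*=k
    cs,_=cv2.findContours(m,cv2.RETR_EXTERNAL,cv2.CHAIN_APPROX_NONE);c=max(cs,key=cv2.contourArea)
    return c[:,0].astype(float),m
E
python3 - <<'E'
from h import *
s,t=[pickle.load(open(f"pics/{n}1.pkl","rb")) for n in("scene","top")]
for p,c in((t,(133,173)),(s,(343,266))):
    print(p["image"][c[1]+10,c[0]-10:c[0]+10:5], p["image"][c[1],c[0]-60])
E
```

```text
[[118 129 134]
 [120 129 134]
 [121 129 136]
 [115 124 130]] [110  97  71]
[[196 206 211]
 [196 206 211]
 [195 206 212]
 [140 148 151]] [190 173 124]
```

```bash
cat >> h.py <<'E'
def cap_ellipse(p,c,h):
    im=p["image"].astype(int);B,G,Rr=im[...,0],im[...,1],im[...,2]
    thr=0.72*np.percentile(Rr[c[1]-10:c[1]+20,c[0]-20:c[0]+20],80)
    m=((Rr>B)&(B>0.75*Rr)&(Rr>thr)).astype(np.uint8)
    k=np.zeros_like(m);u,v=map(int,c);k[v-h:v+h,u-h:u+h]=1;m*=k
    m=cv2.morphologyEx(m,cv2.MORPH_OPEN,np.ones((3,3),np.uint8))
    cs,_=cv2.findContours(m,cv2.RETR_EXTERNAL,cv2.CHAIN_APPROX_NONE);q=max(cs,key=cv2.contourArea)
    return cv2.fitEllipse(cv2.convexHull(q)),m
def cap_fit(views,x0,z=None):
    es=[cap_ellipse(p,c,h)[0] for p,c,h in views]
    a=np.linspace(0,2*np.pi,60,endpoint=False)
    def res(x):
        X=np.c_[x[0]+.057*np.cos(a),x[1]+.057*np.sin(a),np.full(60,x[2] if z is None else z)]
        return np.concatenate([np.array(cv2.fitEllipse(proj(p,X).astype(np.float32))[0])-e[0] for (p,_,_),e in zip(views,es)])
    r=least_squares(res,x0,diff_step=1e-3);return r.x,r.fun,es
def sq_fit(views,size,x0,zfix=None):
    """views: (p, 4 corner px) in order matched cyclic; fits x,y,z,yaw"""
    sx,sy=size;C=np.array([[-sx,-sy],[sx,-sy],[sx,sy],[-sx,sy]])/2
    def res(x):
        c,s=np.cos(x[3]),np.sin(x[3]);X=np.c_[C@np.array([[c,s],[-s,c]])+x[:2],np.full(4,x[2] if zfix is None else zfix)]
        o=[]
        for p,q in views:
            d=np.linalg.norm(proj(p,X)[:,None]-np.array(q)[None],axis=2)
            o+=[d.min(1),d.min(0)]
        return np.concatenate(o)
    return least_squares(res,x0,loss="soft_l1")
E
python3 - <<'E'
from h import *
s,t=[pickle.load(open(f"pics/{n}1.pkl","rb")) for n in("scene","top")]
x,f,es=cap_fit([(t,(133,173),32),(s,(343,266),48)],[.52,.29,.09]);print(x,f,es)
hp=tri(t,(187.5,165),s,(299.5,254));print("handle end approx",hp)
# single views at z=.0905
a=np.linspace(0,6.28,40)
for p,c,h,nm in((t,(150,178),45,"t"),(s,(335,272),45,"s")):
    X=np.c_[x[0]+.057*np.cos(a),x[1]+.057*np.sin(a),np.full(40,.0905)]
    crop(p,c,h,6,f"pics/{nm}_fit.png",proj(p,X))
# handle, hole, knob, lip on planes (top view)
J=x[:2]
def ang(v): return np.degrees(np.arctan2(v[1],v[0]))
for nm,p,uv,z in(("lip",t,(138.3,199.5),.084),("lip",s,(353.5,250.5),.084),("hend",t,(190.3,164.5),.066),("hend",s,(299,252),.066),("hole",t,(146.6,175.3),.0905),("hole",s,(334.0,261.5),.0905),
  ("small",t,(127.3,186.3),.0905),("mid",t,(137.2,186.3),.0905),("knobA",t,(123,170.2),.1245),("knobB",t,(135.5,172.5),.1245)):
    P=onz(p,uv,z);print(nm,P,np.linalg.norm(P[:2]-J),ang(P[:2]-J))
# holder: plate top 4mm
o=lambda x0,y0,X,Y,f:(x0+X/f-.5,y0+Y/f-.5)
ht=[o(228,144,*q,8) for q in((122,70),(443,122),(390,440),(65,388))]
hs=[o(229,193,*q,8) for q in((290,122),(443,296),(218,426),(70,241))]
for vv in ([(t,ht),(s,hs)],[(t,ht)],[(s,hs)]):
    r=sq_fit(vv,(.11,.11),[.51,-.015,.004,.1],None if len(vv)>1 else .004);print("holder",r.x,r.cost)
E
```

```text
[0.51292113 0.29769361 0.08906616] [ 4.86297607e-01 -3.55819702e-01  6.51855469e-01 -3.35693359e-04] [((133.02638244628906, 173.66064453125), (42.76535415649414, 45.21797561645508), 43.13285446166992), ((342.8131103515625, 271.0593566894531), (35.48554611206055, 42.4698600769043), 109.65502166748047)]
handle end approx (array([0.53924116, 0.16540859, 0.05660438]), np.float64(0.003169582895916773))
lip [0.4466759  0.28412096 0.084     ] 0.06762135169350174 -168.4212014842559
lip [0.43757108 0.27673209 0.084     ] 0.07821134316034194 -164.45404270846782
hend [0.53735661 0.15758073 0.066     ] 0.14222767544245044 -80.10719445970796
hend [0.54111314 0.16225818 0.066     ] 0.1383385072981709 -78.24132210185664
hole [0.50645328 0.26289441 0.0905    ] 0.03539516031111327 -100.52895813806742
hole [0.50926402 0.26196361 0.0905    ] 0.03591666508712597 -95.84409682688909
small [0.47935844 0.31154868 0.0905    ] 0.036310014281755947 157.56859412927722
mid [0.47897357 0.28603182 0.0905    ] 0.035894765022500594 -161.04120407911375
knobA [0.51339315 0.31236813 0.1245    ] 0.014682117288370615 88.1576453464506
knobB [0.50709282 0.28067925 0.1245    ] 0.017984919761822416 -108.90902947792881
holder [ 0.5197859  -0.01611116  0.00275153 -0.18069043] 1.9053438056759036
holder [ 0.51903619 -0.01538575  0.004      -0.17636412] 0.49192586298477803
holder [ 0.52108898 -0.01671813  0.004      -0.18864671] 0.25980281367188685
```

View pics/t_fit.png

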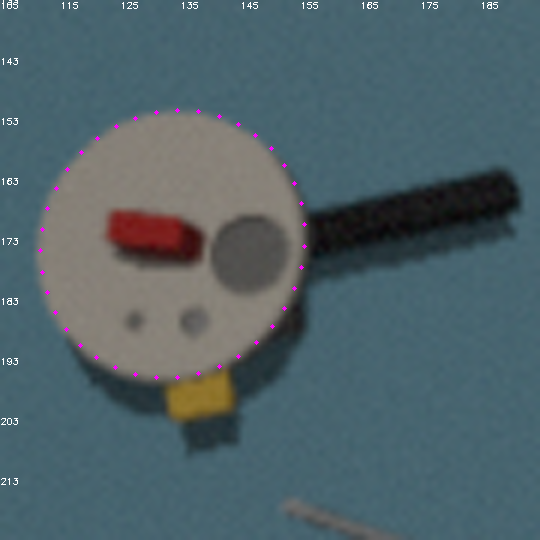

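View pics/s_fit.png

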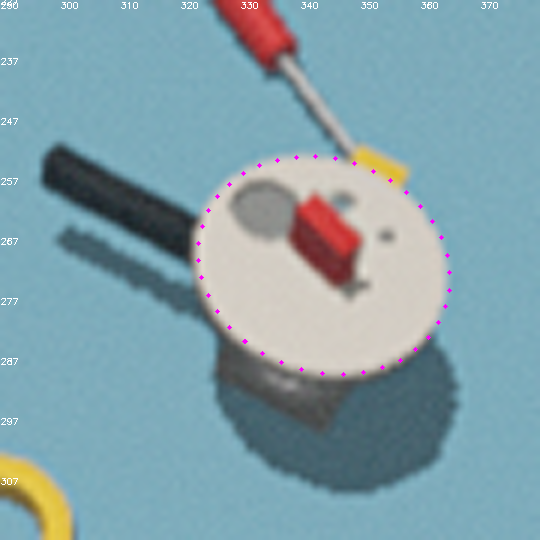

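>>> play_rows(motion=[{"x": 30, "y": -20, "ax": 0.15}, {"x": 70, "y": -40, "ax": 0.3}])

```text
invalid input at $.motion[0]: expected keys x, y, z, ax, ay, az, fingers
```

```bash
cat > log.py <<'E'
from bench import ctrl
import json,numpy as np
o=ctrl.get_obs()
open("kin.jsonl","a").write(json.dumps({k:np.array(o[k]).tolist() for k in("qpos","ee_pos","tool_rot","clock")})+"\n")
print(o["clock"],np.round(o["qpos"],3),np.round(o["ee_pos"],4),np.round(o["tool_rot"],4),np.round(o["force"],1),round(o["grip_width"],3))
E
echo '{"qpos":[1.16041205,0.351259046,1.65245117,-0.0000371,1.13913299,-0.0845817051],"ee_pos":[0.17587112,0.52074964,0.23073565],"tool_rot":[0.162174052,0.986761970,-0.000610358,-0.000136820],"clock":0}' > kin.jsonl
python3 log.py
```

```text
1.6 [ 1.16   0.351  1.652 -0.     1.139 -0.085] [0.176  0.521  0.2313] [ 0.1622  0.9868 -0.      0.    ] [0.6 0.2 0. ] 1.001
```

>>> play_rows(motion=[{"x": 50, "y": -30, "ay": 0.15}, {"x": 80, "y": -60, "ay": 0.3}])

```text
invalid input at $.motion[0]: expected keys x, y, z, ax, ay, az, fingers
```

```bash
python3 log.py
```

```text
1.6 [ 1.16   0.351  1.652 -0.     1.139 -0.085] [0.176  0.521  0.2313] [ 0.1622  0.9868 -0.      0.    ] [0.6 0.2 0. ] 1.001
```

>>> play_rows(motion=[{"x": 30, "y": -20, "z": 0, "ax": 0.15, "ay": 0, "az": 0, "fingers": 1}, {"x": 70, "y": -40, "z": 0, "ax": 0.3, "ay": 0, "az": 0, "fingers": 1}])

```text
clock: 1.8
ee_pos: [0.2435, 0.4827, 0.2315]
tool_rot: [0.159, 0.976, 0.146, -0.024]
force: [0.1, 1.7, -0.5]
grip_width: 0.997
```

```bash
python3 log.py
```

```text
1.8 [ 0.931  0.224  1.857  0.238  0.834 -0.458] [0.2435 0.4827 0.2315] [ 0.1587  0.9762  0.1462 -0.0237] [ 0.1  1.7 -0.5] 0.997
```

>>> play_rows(motion=[{"x": 50, "y": -30, "z": 0, "ax": 0, "ay": 0.15, "az": 0, "fingers": 1}, {"x": 80, "y": -60, "z": 0, "ax": 0, "ay": 0.3, "az": -0.1, "fingers": 1}])

```text
clock: 2.0
ee_pos: [0.3232, 0.423, 0.2322]
tool_rot: [0.217, 0.956, 0.123, -0.153]
force: [0.1, 0.6, 0.4]
grip_width: 1.0
```

```bash
python3 log.py
```

```text
2.0 [ 0.636  0.313  1.758  0.439  1.125 -0.69 ] [0.3232 0.423  0.2322] [ 0.2173  0.9563  0.1228 -0.1526] [0.1 0.6 0.4] 1.0
```

```bash
cat > kin.py <<'E'
import numpy as np,json
from scipy.spatial.transform import Rotation as R
from scipy.optimize import least_squares
def fk(p,q):
    a1,d1,b,L1,a3,L2,c,e,L3,g=p
    r=R.from_euler("z",q[0]);x=r.apply([a1,0,d1])
    r=r*R.from_euler("y",q[1]);x=x+r.apply([0,b,L1])
    r=r*R.from_euler("y",q[2]);x=x+r.apply([a3,0,L2])
    r=r*R.from_euler("z",q[3]);x=x+r.apply([0,c,0])
    r=r*R.from_euler("y",q[4]);x=x+r.apply([e,0,L3])
    return x,r*R.from_euler("z",q[5]+g)
def fit():
    D=[json.loads(l) for l in open("kin.jsonl")]
    def res(p):
        o=[p[:9]*1e-3]
        for d in D:
            x,r=fk(p,d["qpos"]);o+=[x-d["ee_pos"],.3*(r.inv()*R.from_quat(d["tool_rot"])).as_rotvec()]
        return np.concatenate(o)
    best=min((least_squares(res,[0,.3,s*.05,.4,0,.4,0,0,.25,g]) for g in(0,1.57,3.14,-1.57) for s in(1,-1)),key=lambda r:r.cost)
    return best.x,best
if __name__=="__main__":
    p,b=fit();print(np.round(p,4),np.round(b.fun[9:]*1e3,1))
E
python3 kin.py
```

```text
[ 0.0155  0.2521  0.049   0.4864  0.041   0.4232 -0.0025  0.0018  0.2633
  1.5708] [ 0.  -0.   0.   0.  -0.  -0.   0.  -0.  -0.  -0.   0.   0.   0.  -0.
 -0.  -0.   0.   0.  -0.1  0.   0.  -0.   0.   0.   0.  -0.  -0.   0.
  0.   0. ]
```

```bash
cat > rel.py <<'E'
# shift + rotvec from the current measured pose to target TCP x,y,z with top-down tool y yaw (deg)
import sys,numpy as np
from scipy.spatial.transform import Rotation as R
from bench import ctrl
def down(yaw):
    y=np.radians(yaw);Y=np.array([np.cos(y),np.sin(y),0]);Z=np.array([0,0,-1.]);return R.from_matrix(np.c_[np.cross(Y,Z),Y,Z])
if __name__=="__main__":
    x,y,z,yaw=map(float,sys.argv[1:]);o=ctrl.get_obs()
    print(np.round((np.array([x,y,z])-o["ee_pos"])*1e3,1),np.round((down(yaw)*R.from_quat(o["tool_rot"]).inv()).as_rotvec(),3),o["clock"])
E
python3 rel.py .512 .297 .2 -10
```

```text
[ 188.8 -126.   -32.2] [-0.423 -0.009 -1.281] 2.0
```

>>> play_rows(motion=[{"x": 40, "y": -27, "z": 0, "ax": -0.047, "ay": -0.001, "az": -0.142, "fingers": 0.6}, {"x": 80, "y": -54, "z": 0, "ax": -0.094, "ay": -0.002, "az": -0.285, "fingers": 0.6}, {"x": 120, "y": -80, "z": -5, "ax": -0.141, "ay": -0.003, "az": -0.427, "fingers": 0.6}, {"x": 160, "y": -106, "z": -10, "ax": -0.188, "ay": -0.004, "az": -0.569, "fingers": 0.6}, {"x": 189, "y": -126, "z": -15, "ax": -0.235, "ay": -0.005, "az": -0.712, "fingers": 0.6}, {"x": 189, "y": -126, "z": -20, "ax": -0.282, "ay": -0.006, "az": -0.854, "fingers": 0.6}, {"x": 189, "y": -126, "z": -32, "ax": -0.329, "ay": -0.007, "az": -0.996, "fingers": 0.6}, {"x": 189, "y": -126, "z": -32, "ax": -0.376, "ay": -0.008, "az": -1.139, "fingers": 0.6}, {"x": 189, "y": -126, "z": -32, "ax": -0.423, "ay": -0.009, "az": -1.281, "fingers": 0.6}, {"x": 189, "y": -126, "z": -32, "ax": -0.423, "ay": -0.009, "az": -1.281, "fingers": 0.6}])

```text
clock: 3.0
ee_pos: [0.5109, 0.2984, 0.1991]
tool_rot: [0.767, 0.642, -0.003, 0.001]
force: [-0.7, 0.4, -0.2]
grip_width: 0.599
```

```bash
python3 log.py; python3 kin.py; python3 rel.py .512 .297 .094 -10
python3 - <<'E'
from h import *
s=shoot("scene","2");t=shoot("top","2")
a=crop(t,(150,178),45,6,"pics/t2.png");b=crop(s,(335,252),50,6,"pics/s2.png")
im=np.zeros((600,1150,3),np.uint8);im[:540,:540]=a;im[:600,550:]=b[:600,:600];cv2.imwrite("pics/c2.png",cv2.resize(im,(800,417)))
E
```

```text
3.0 [ 0.452  0.462  1.569 -0.004  1.115  0.63 ] [0.5109 0.2984 0.1991] [ 0.7667  0.6419 -0.0029  0.0012] [-0.7  0.4 -0.2] 0.599
[ 9.0000e-04  2.5820e-01  4.6600e-02  4.8730e-01  4.0600e-02  4.3690e-01
 -1.0000e-04  1.0000e-04  2.6480e-01  1.5708e+00] [-0. -0. -0.  0. -0. -0. -0. -0. -0. -0.  0.  0. -0. -0. -0. -0.  0.  0.
 -0.  0.  0. -0.  0.  0.  0. -0. -0.  0.  0.  0.  0.  0.  0.  0.  0.  0.]
[   1.1   -1.4 -105.1] [ 0.006 -0.003  0.002] 3.0
```

View pics/c2.png

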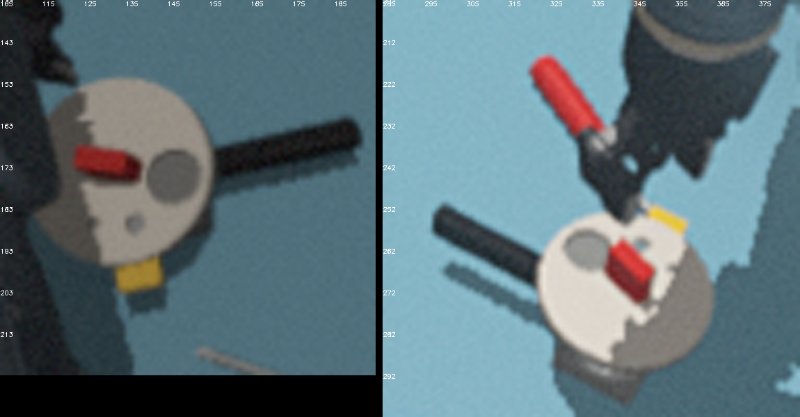

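>>> play_rows(motion=[{"x": 1, "y": -1, "z": -40, "ax": 0, "ay": 0, "az": 0, "fingers": 0.6}, {"x": 1, "y": -1, "z": -75, "ax": 0, "ay": 0, "az": 0, "fingers": 0.6}, {"x": 1, "y": -1, "z": -95, "ax": 0, "ay": 0, "az": 0, "fingers": 0.6}, {"x": 1, "y": -1, "z": -103, "ax": 0, "ay": 0, "az": 0, "fingers": 0.6}, {"x": 1, "y": -1, "z": -103, "ax": 0, "ay": 0, "az": 0, "fingers": 0.0}, {"x": 1, "y": -1, "z": -103, "ax": 0, "ay": 0, "az": 0, "fingers": 0.0}, {"x": 1, "y": -1, "z": -103, "ax": 0, "ay": 0, "az": 0, "fingers": 0.0}, {"x": 1, "y": -1, "z": -103, "ax": 0, "ay": 0, "az": 0, "fingers": 0.0}, {"x": 1, "y": -1, "z": -103, "ax": 0, "ay": 0, "az": 0, "fingers": 0.0}], newtons=60)

```text
clock: 4.0
ee_pos: [0.5126, 0.2971, 0.0974]
tool_rot: [0.766, 0.643, -0.002, 0.001]
force: [-1.6, -0.1, 6.9]
grip_width: 0.151
```

```bash
python3 log.py
python3 - <<'E'
from h import *
s=shoot("scene","3")
crop(s,(335,252),50,6,"pics/s3.png")
E
```

```text
4.0 [ 0.448  0.59   1.643 -0.004  0.912  0.625] [0.5126 0.2971 0.0974] [ 0.7662  0.6427 -0.0017  0.0011] [-1.6 -0.1  6.9] 0.151
```

View pics/s3.png

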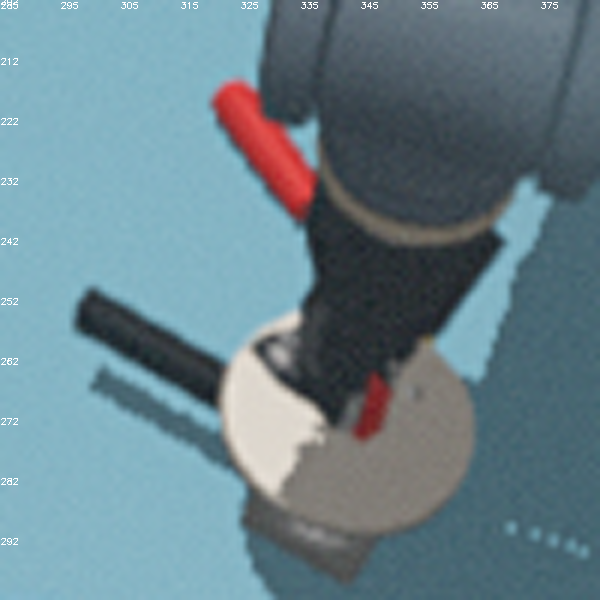

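>>> play_rows(motion=[{"x": 0, "y": 0, "z": 15, "ax": 0, "ay": 0, "az": 0, "fingers": 0}, {"x": 0, "y": 0, "z": 40, "ax": 0, "ay": 0, "az": 0, "fingers": 0}, {"x": 0, "y": -10, "z": 65, "ax": 0, "ay": 0, "az": -0.04, "fingers": 0}, {"x": 1, "y": -35, "z": 70, "ax": 0, "ay": 0, "az": -0.08, "fingers": 0}, {"x": 2, "y": -70, "z": 70, "ax": 0, "ay": 0, "az": -0.12, "fingers": 0}, {"x": 3, "y": -105, "z": 70, "ax": 0, "ay": 0, "az": -0.17, "fingers": 0}, {"x": 4, "y": -140, "z": 70, "ax": 0, "ay": 0, "az": -0.22, "fingers": 0}, {"x": 5, "y": -175, "z": 70, "ax": 0, "ay": 0, "az": -0.27, "fingers": 0}, {"x": 6, "y": -210, "z": 70, "ax": 0, "ay": 0, "az": -0.32, "fingers": 0}, {"x": 7, "y": -240, "z": 70, "ax": 0, "ay": 0, "az": -0.36, "fingers": 0}])

```text
clock: 5.05
ee_pos: [0.519, 0.0551, 0.1672]
tool_rot: [0.869, 0.494, -0.003, 0.001]
force: [0.7, 0.0, -3.2]
grip_width: 0.151
```

>>> play_rows(motion=[{"x": 0, "y": -30, "z": 0, "ax": 0, "ay": 0, "az": 0, "fingers": 0}, {"x": 0, "y": -55, "z": 0, "ax": 0, "ay": 0, "az": 0, "fingers": 0}, {"x": 0, "y": -70, "z": 0, "ax": 0, "ay": 0, "az": 0, "fingers": 0}, {"x": 0, "y": -73, "z": 0, "ax": 0, "ay": 0, "az": 0, "fingers": 0}, {"x": 0, "y": -73, "z": 0, "ax": 0, "ay": 0, "az": 0, "fingers": 0}])

```text
clock: 5.55
ee_pos: [0.5191, -0.016, 0.1665]
tool_rot: [0.869, 0.495, -0.003, 0.0]
force: [-0.0, 0.1, -3.8]
grip_width: 0.154
```

```bash
python3 log.py
python3 - <<'E'
from h import *
s=shoot("scene","4");t=shoot("top","4")
a=crop(t,(255,170),50,6,"pics/t4.png");b=crop(s,(261,190),60,5,"pics/s4.png")
im=np.hstack([a[:600,:600],b[:600,:600]]);cv2.imwrite("pics/c4.png",cv2.resize(im,(800,400)))
E
```

```text
5.55 [-0.119  0.378  1.792 -0.005  0.976  0.42 ] [ 0.5191 -0.016   0.1665] [ 8.690e-01  4.948e-01 -2.700e-03  4.000e-04] [-0.   0.1 -3.8] 0.154
```

View pics/c4.png

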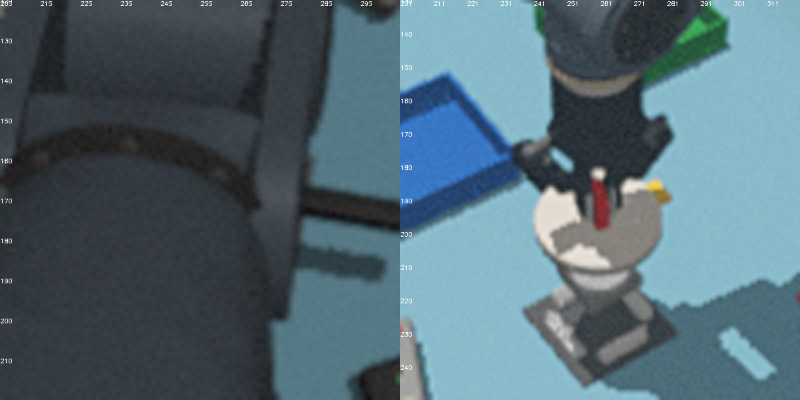

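```bash
cat >> h.py <<'E'
def jarpts(c,zf,yaw):
    """handle edges(top), foot corners, cap circle, lip"""
    r=np.radians(yaw);X=np.array([np.cos(r),np.sin(r),0]);Y=np.array([-X[1],X[0],0]);Z=np.array([0,0,1.]);o=np.array([c[0],c[1],zf])
    P=[o+Y*d+X*s*.008+Z*.066 for d in np.linspace(.06,.142,8) for s in(-1,1)]
    P+=[o+X*a*.03+Y*b*.03+Z*z for a in(-1,1) for b in(-1,1) for z in (0,.016)]
    P+=[o+.057*(np.cos(a)*X+np.sin(a)*Y)+Z*.0905 for a in np.linspace(0,6.28,30)]
    P+=[o+X*.072+Y*s*.013+Z*.084 for s in(-1,1)]
    return np.array(P)
E
python3 - <<'E'
from h import *
s,t=[pickle.load(open(f"pics/{n}4.pkl","rb")) for n in("scene","top")]
P=jarpts((.5191,-.016),.069,169.7)
a=crop(t,(275,170),50,6,"pics/t4.png",proj(t,P));b=crop(s,(261,200),50,6,"pics/s4.png",proj(s,P))
im=np.hstack([a[:600,:600],b[:600,:600]]);cv2.imwrite("pics/c4b.png",cv2.resize(im,(800,400)))
E
```

```text
(no output)
```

View pics/c4b.png

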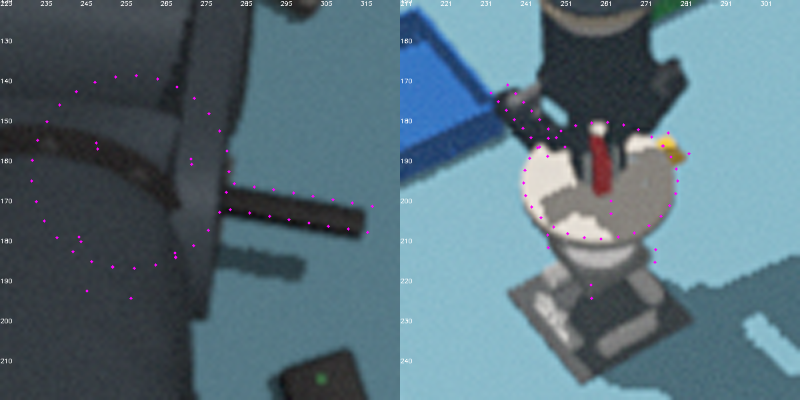

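View pics/s4.png

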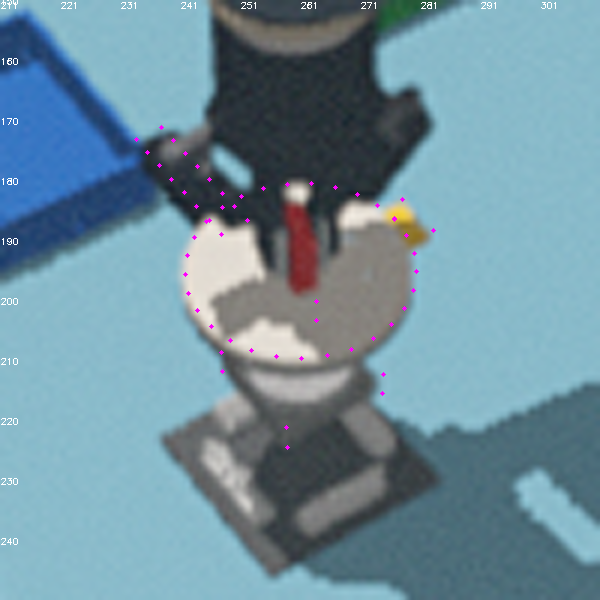

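>>> play_rows(motion=[{"x": 1, "y": 0, "z": -15, "ax": 0, "ay": 0, "az": 0.02, "fingers": 0}, {"x": 1, "y": 0, "z": -35, "ax": 0, "ay": 0, "az": 0.02, "fingers": 0}, {"x": 1, "y": 0, "z": -45, "ax": 0, "ay": 0, "az": 0.02, "fingers": 0}, {"x": 1, "y": 0, "z": -52, "ax": 0, "ay": 0, "az": 0.02, "fingers": 0}, {"x": 1, "y": 0, "z": -58, "ax": 0, "ay": 0, "az": 0.02, "fingers": 0}, {"x": 1, "y": 0, "z": -58, "ax": 0, "ay": 0, "az": 0.02, "fingers": 0}])

```text
clock: 6.25
ee_pos: [0.5199, -0.0161, 0.1078]
tool_rot: [0.864, 0.504, -0.003, 0.0]
force: [0.4, -1.1, -1.9]
grip_width: 0.149
```

```bash
python3 log.py
python3 - <<'E'
from h import *
s=shoot("scene","5");t=shoot("top","5")
P=jarpts((.520,-.016),.011,169.7)
a=crop(t,(275,170),50,6,"pics/t5.png",proj(t,P));b=crop(s,(261,210),50,6,"pics/s5.png")
im=np.hstack([a[:600,:600],b[:600,:600]]);cv2.imwrite("pics/c5.png",cv2.resize(im,(800,400)))
E
```

```text
6.25 [-0.118  0.467  1.831 -0.005  0.849  0.4  ] [ 0.5199 -0.0161  0.1078] [ 8.639e-01  5.037e-01 -3.100e-03  2.000e-04] [ 0.4 -1.1 -1.9] 0.149
```

View pics/c5.png

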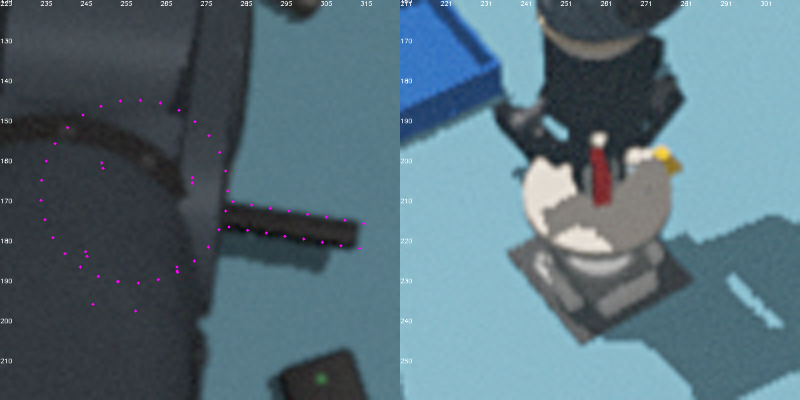

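>>> play_rows(motion=[{"x": 0, "y": 0, "z": -4, "ax": 0, "ay": 0, "az": 0, "fingers": 0}, {"x": 0, "y": 0, "z": -7, "ax": 0, "ay": 0, "az": 0, "fingers": 0}, {"x": 0, "y": 0, "z": -8, "ax": 0, "ay": 0, "az": 0, "fingers": 0}, {"x": 0, "y": 0, "z": -8, "ax": 0, "ay": 0, "az": 0, "fingers": 0}])

```text
clock: 6.75
ee_pos: [0.5205, -0.0164, 0.1014]
tool_rot: [0.864, 0.504, -0.002, 0.001]
force: [-4.8, 1.3, 15.1]
grip_width: 0.145
```

```bash
python3 log.py
python3 - <<'E'
from h import *
s=shoot("scene","6");t=shoot("top","6")
P=jarpts((.520,-.016),.004,169.7)
a=crop(t,(275,170),50,6,"pics/t5.png",proj(t,P));b=crop(s,(261,210),50,6,"pics/s5.png",proj(s,P))
im=np.hstack([a[:600,:600],b[:600,:600]]);cv2.imwrite("pics/c6.png",cv2.resize(im,(800,400)))
E
```

```text
6.75 [-0.119  0.477  1.834 -0.006  0.834  0.4  ] [ 0.5205 -0.0164  0.1014] [ 8.639e-01  5.036e-01 -2.400e-03  8.000e-04] [-4.8  1.3 15.1] 0.145
```

View pics/c6.png

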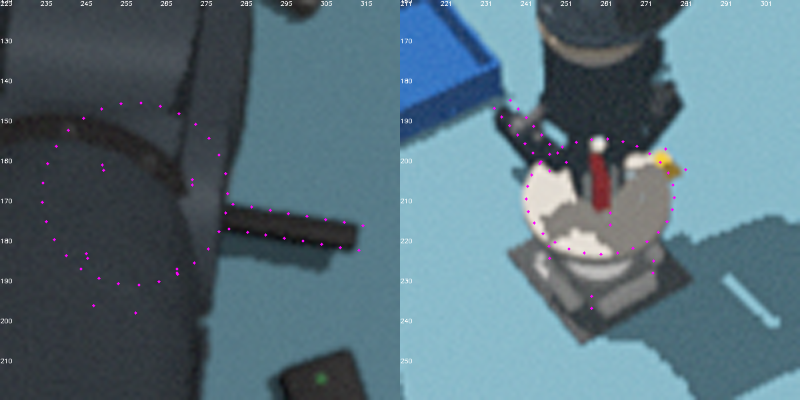

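>>> play_rows(motion=[{"x": 0, "y": 0, "z": 1, "ax": 0, "ay": 0, "az": -0.13, "fingers": 0}, {"x": 0, "y": 0, "z": 1, "ax": 0, "ay": 0, "az": -0.26, "fingers": 0}, {"x": 0, "y": 0, "z": 1, "ax": 0, "ay": 0, "az": -0.4, "fingers": 0}, {"x": 0, "y": 0, "z": 1, "ax": 0, "ay": 0, "az": -0.54, "fingers": 0}, {"x": 0, "y": 0, "z": 1, "ax": 0, "ay": 0, "az": -0.68, "fingers": 0}, {"x": 0, "y": 0, "z": 1, "ax": 0, "ay": 0, "az": -0.82, "fingers": 0}, {"x": 0, "y": 0, "z": 1, "ax": 0, "ay": 0, "az": -0.96, "fingers": 0}, {"x": 0, "y": 0, "z": 1, "ax": 0, "ay": 0, "az": -1.1, "fingers": 0}, {"x": 0, "y": 0, "z": 1, "ax": 0, "ay": 0, "az": -1.22, "fingers": 0}, {"x": 0, "y": 0, "z": 1, "ax": 0, "ay": 0, "az": -1.22, "fingers": 0}])

```text
clock: 7.85
ee_pos: [0.5201, -0.0167, 0.1014]
tool_rot: [0.997, -0.083, -0.002, -0.001]
force: [-1.8, -2.3, 3.1]
grip_width: 0.152
```

```bash
python3 log.py
python3 - <<'E'
from h import *
s=shoot("scene","7");t=shoot("top","7")
P=jarpts((.520,-.016),.004,169.7)
a=crop(t,(275,170),50,6,"pics/t5.png",proj(t,P));b=crop(s,(261,210),50,6,"pics/s5.png")
im=np.hstack([a[:600,:600],b[:600,:600]]);cv2.imwrite("pics/c7.png",cv2.resize(im,(800,400)))
E
```

```text
7.85 [-0.122  0.477  1.834  0.002  0.836  1.613] [ 0.5201 -0.0167  0.1014] [ 0.9966 -0.0829 -0.0025 -0.001 ] [-1.8 -2.3  3.1] 0.152
```

View pics/c7.png

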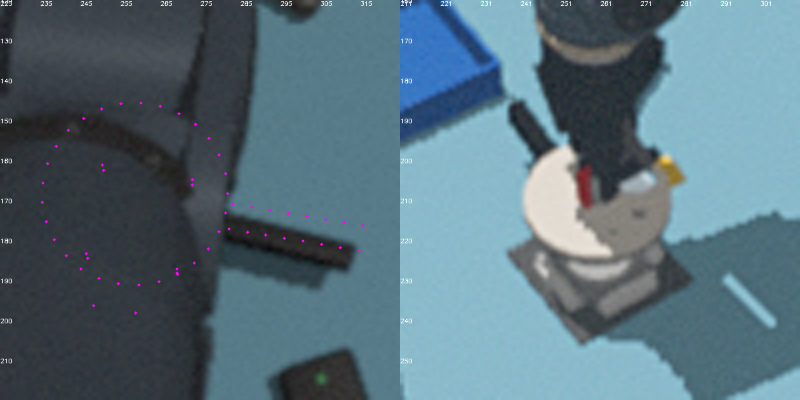

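>>> play_rows(motion=[{"x": 0, "y": 0, "z": 0, "ax": 0, "ay": 0, "az": -0.05, "fingers": 0}, {"x": 0, "y": 0, "z": 0, "ax": 0, "ay": 0, "az": -0.07, "fingers": 0}, {"x": 0, "y": 0, "z": 0, "ax": 0, "ay": 0, "az": -0.07, "fingers": 0.5}, {"x": 0, "y": 0, "z": 0, "ax": 0, "ay": 0, "az": -0.07, "fingers": 0.5}, {"x": 0, "y": 0, "z": 30, "ax": 0, "ay": 0, "az": -0.07, "fingers": 0.5}, {"x": 0, "y": 0, "z": 70, "ax": 0, "ay": 0, "az": 0, "fingers": 0.5}, {"x": -20, "y": -40, "z": 110, "ax": 0, "ay": 0, "az": 0.14, "fingers": 0.5}, {"x": -26, "y": -80, "z": 120, "ax": 0, "ay": 0, "az": 0.29, "fingers": 0.5}, {"x": -26, "y": -104, "z": 120, "ax": 0, "ay": 0, "az": 0.43, "fingers": 0.5}])

```text
clock: 8.85
ee_pos: [0.4943, -0.122, 0.2236]
tool_rot: [0.991, 0.134, -0.001, 0.0]
force: [0.3, 0.2, 0.1]
grip_width: 0.498
```

```bash
python3 log.py;python3 kin.py
python3 - <<'E'
from h import *
s=shoot("scene","8");t=shoot("top","8")
a=crop(t,(275,170),50,6,"pics/t5.png");b=crop(s,(261,210),50,6,"pics/s5.png")
im=np.hstack([a[:600,:600],b[:600,:600]]);cv2.imwrite("pics/c8.png",cv2.resize(im,(800,400)))
E
```

```text
8.85 [-3.330e-01  2.860e-01  1.763e+00 -1.000e-03  1.094e+00  9.700e-01] [ 0.4943 -0.122   0.2236] [ 9.91e-01  1.34e-01 -9.00e-04  2.00e-04] [0.3 0.2 0.1] 0.498
[0.     0.2587 0.0465 0.4873 0.0407 0.4378 0.     0.     0.2649 1.5708] [-0. -0. -0.  0. -0. -0. -0. -0. -0. -0.  0.  0. -0. -0. -0. -0.  0.  0.
  0. -0. -0. -0.  0.  0.  0. -0.  0.  0.  0.  0. -0. -0.  0.  0.  0.  0.
 -0. -0.  0. -0.  0.  0.  0.  0. -0.  0.  0.  0.  0.  0.  0.  0.  0.  0.
  0.  0.  0.  0.  0.  0.  0.  0.  0.  0.  0.  0.  0.  0. -0. -0.  0.  0.]
```

View pics/c8.png

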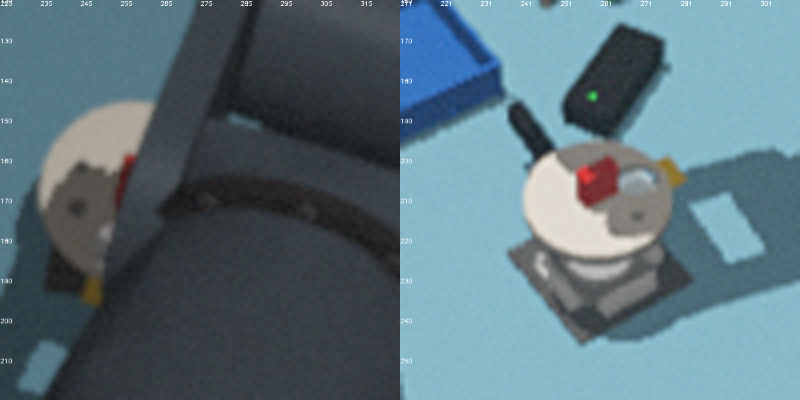

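```bash
python3 - <<'E'
from h import *
s=pickle.load(open("pics/scene8.pkl","rb"))
x,f,es=cap_fit([(s,(257,213),30)],[.52,-.016,.0945],z=.0945) if 0 else (np.array([.52,-.0165,.0945]),0,0)
c=x[:2];r=[]
for yaw in (166,):
    P=jarpts(c,.004,yaw)
    for d in np.linspace(0,6.28,24): 
        u=np.radians(yaw);r.append([c[0]+.035*np.cos(u)+.017*np.cos(d),c[1]+.035*np.sin(u)+.017*np.sin(d),.0945])
crop(s,(261,208),30,10,"pics/s8.png",proj(s,np.vstack([P,r])))
E
```

```text
(no output)
```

View pics/s8.png

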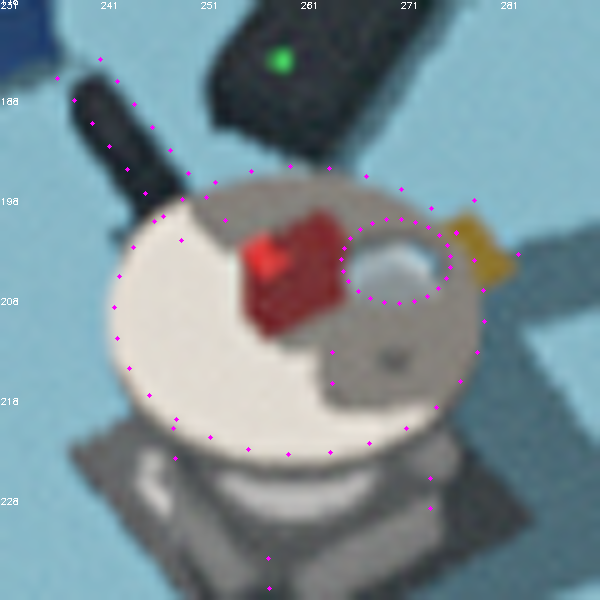

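```bash
python3 - <<'E'
from h import *
t,s=[pickle.load(open(f"pics/{n}1.pkl","rb")) for n in("top","scene")]
crop(t,(369,177),42,7,"pics/tray_t.png");crop(s,(206,178),42,7,"pics/tray_s.png")
a=cv2.imread("pics/tray_t.png");b=cv2.imread("pics/tray_s.png");cv2.imwrite("pics/tray.png",cv2.resize(np.hstack([a,b]),(800,400)))
E
```

```text
(no output)
```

View pics/tray.png

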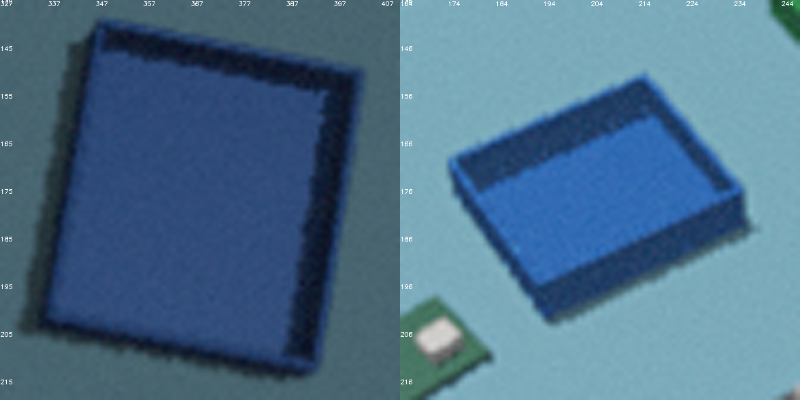

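```bash
cat > plan.py <<'E'
from kin import *
p,_=fit()
lo=np.array([-2.75,-.79,.01,-1.57,.07,-2.87]);hi=np.array([2.75,2.1,2.65,4.71,3.14,2.87])
def ik(q0,x,r,reg=1e-4):
    def res(q):
        X,Rr=fk(p,q);return np.concatenate([(X-x)*1,.3*(Rr.inv()*r).as_rotvec(),reg*(q-q0)])
    s=least_squares(res,np.clip(q0,lo+1e-6,hi-1e-6),bounds=(lo,hi));return s.x,np.linalg.norm(s.fun[:6])
def jar_frame(psi,tilt):
    Y=np.array([np.cos(psi),np.sin(psi),0]);X=np.array([Y[1],-Y[0],0]);Z=np.array([0,0,1.])
    return R.from_rotvec(Y*tilt)*R.from_matrix(np.c_[X,Y,Z])
def tool_of(Rj,handle,phi,sgn):
    """handle: world pos of grip point; tool z=-cos z -sin y ; tool y = sgn*x"""
    z=np.array([0,-np.sin(phi),-np.cos(phi)]);y=np.array([sgn,0,0.]);x=np.cross(y,z)
    rt=Rj*R.from_matrix(np.c_[x,y,z]);return handle+rt.apply([0,0,.0187]),rt
E
python3 - <<'E'
from h import *
t,s=[pickle.load(open(f"pics/{n}1.pkl","rb")) for n in("top","scene")]
k=4.762
T=[(327+x/k-.5,135+y/k-.5) for x,y in((97,20),(364,70),(316,376),(37,325))]
S=[(164+(x-400)/k-.5,136+y/k-.5) for x,y in((646,74),(743,187),(549,312),(450,159))]
r=None
for vv,z in(([(t,T),(s,S)],None),([(t,T)],.04),([(s,S)],.04)):
    r=sq_fit(vv,(.17,.15),[.51,-.305,.04,-1.7 if 0 else -.2+0],z);r2=sq_fit(vv,(.15,.17),[.51,-.305,.04,-.2],z)
    print(r.x,r.cost,r2.x,r2.cost)
E
cat > sweep.py <<'E'
from plan import *
import sys
q8=np.array(json.loads(open("kin.jsonl").read().strip().split("\n")[-1])["qpos"])
psi0=np.radians(-104);hg=np.array([.494,-.121,.058]);tray=np.array([.509,-.306])
for phi in np.radians([0,20,35,50]):
  for sgn in(1,-1):
    x,r=tool_of(jar_frame(psi0,0),hg,phi,sgn);qs=q8.copy()
    qg,e=ik(q8,x,r)
    if e>1e-3: print("grip fail",np.degrees(phi),sgn,e);continue
    for psid in range(-200,160,20):
      psi=psi0+np.radians((psid+104+180)%360-180)
      bad=0;q=qg.copy();Q=[q]
      # lift, move with psi change, then tilt
      Rj=jar_frame(psi,np.radians(95));
      hole=np.array([.035,0,.0905]); zj=jar_frame(psi,0).apply([1,0,0])
      tgt=np.array([*(tray-.035*zj[:2]),0]);
      jp=tgt-Rj.apply(hole);jp[2]=.14+0  # foot origin xy; 
      # axis height .14 at handle
      H=jp+Rj.apply([0,.108,.054]);H[2]=.14
      wps=[(psi0,0,hg+[0,0,.14])]
      n=8
      for i in range(1,n+1):
        f=i/n;wps.append((psi0+f*(psi-psi0),0,(1-f)*(hg+[0,0,.14])+f*(H+[0,0,.08])))
      for th in range(5,101,5): wps.append((psi,np.radians(th),H+[0,0,.08*(1-min(th/60,1))]))
      mx=0
      for ps,th,h in wps:
        x,r=tool_of(jar_frame(ps,th),h,phi,sgn);q2,e=ik(q,x,r)
        mx=max(mx,e,0.02*max(0,np.abs(q2-q).max()-.6));q=q2;Q.append(q)
        if e>3e-3: break
      if mx<3e-3: 
        Q=np.array(Q);print("OK phi",round(np.degrees(phi)),sgn,"psi",psid,"margin",np.round(np.minimum(Q-lo,hi-Q).min(0),2),"maxstep",np.abs(np.diff(Q,axis=0)).max().round(2),"end",np.round(q,2))
E
time python3 sweep.py
```

```text
[ 0.50865741 -0.30136477  0.0356378  -0.20530429] 13.654834420615966 [ 0.51052189 -0.30269869  0.02920903 -0.21052181] 58.47428234861097
[ 0.50724066 -0.29971999  0.04       -0.21003896] 1.3922956731085927 [ 0.50596381 -0.29922196  0.04       -0.17761874] 37.49063455993846
[ 0.51229689 -0.29911201  0.04       -0.18828419] 10.466901000435172 [ 0.5194969  -0.29276477  0.04       -0.22334383] 19.3344748760402
grip fail 0.0 1 0.02595508487199014
OK phi 0 -1 psi -80 margin [1.77 1.07 0.76 1.57 0.61 0.13] maxstep 0.31 end [-0.97  1.03  1.68  2.02  1.56 -2.74]
OK phi 0 -1 psi -60 margin [1.8  1.01 0.76 1.57 0.61 0.31] maxstep 0.31 end [-0.94  1.09  1.48  1.75  1.66 -2.56]
OK phi 0 -1 psi -40 margin [1.86 0.95 0.76 1.57 0.61 0.45] maxstep 0.31 end [-0.88  1.15  1.29  1.55  1.82 -2.42]
OK phi 0 -1 psi -20 margin [1.94 0.88 0.76 1.57 0.61 0.53] maxstep 0.31 end [-0.81  1.22  1.11  1.38  2.02 -2.33]
OK phi 0 -1 psi 0 margin [2.03 0.83 0.76 1.57 0.61 0.47] maxstep 0.31 end [-0.72  1.27  0.98  1.22  2.23 -2.31]
OK phi 0 -1 psi 20 margin [2.12 0.8  0.76 1.57 0.61 0.29] maxstep 0.31 end [-0.63  1.3
[... 6679 characters left out ...]
.68 0.98 0.84 2.21 1.12 0.3 ] maxstep 0.25 end [-1.07  1.12  1.32  1.49  1.79 -2.57]
OK phi 50 -1 psi -80 margin [1.77 0.87 0.63 2.1  1.01 0.46] maxstep 0.25 end [-0.97  1.23  1.02  1.36  1.99 -2.41]
OK phi 50 -1 psi -60 margin [1.89 0.74 0.41 1.95 0.81 0.6 ] maxstep 0.27 end [-0.86  1.36  0.72  1.3   2.23 -2.27]
OK phi 50 -1 psi -40 margin [2.   0.62 0.34 1.72 0.67 0.73] maxstep 0.26 end [-0.74  1.48  0.44  1.29  2.47 -2.14]
OK phi 50 -1 psi -20 margin [2.07 0.53 0.25 1.46 0.43 0.73] maxstep 0.25 end [-0.63  1.57  0.26  1.28  2.71 -2.07]
OK phi 50 -1 psi 0 margin [2.07 0.56 0.31 1.25 0.25 0.31] maxstep 0.25 end [-0.51  1.54  0.32  0.82  2.89 -2.49]
real	0m47.169s
user	0m47.659s
sys	0m0.107s
```

```bash
python3 - <<'E'
from h import *
t,s=[pickle.load(open(f"pics/{n}.pkl","rb")) for n in("top7","scene8")]
a=onz(t,(313,184.0),.070);b=onz(t,(282.5,176),.070);print(a,b,np.degrees(np.arctan2(*(a-b)[1::-1])),np.degrees(np.arctan2(a[1]+.0165,a[0]-.52)),np.hypot(a[1]+.0165,a[0]-.52))
crop(t,(295,180),30,10,"pics/t7h.png",proj(t,jarpts((.52,-.0165),.004,166)))
E
```

```text
[ 0.48202955 -0.15115755  0.07      ] [ 0.50331851 -0.07562759  0.07      ] -105.74108319212817 -105.74727745765489 0.13990858018504068
```

View pics/t7h.png

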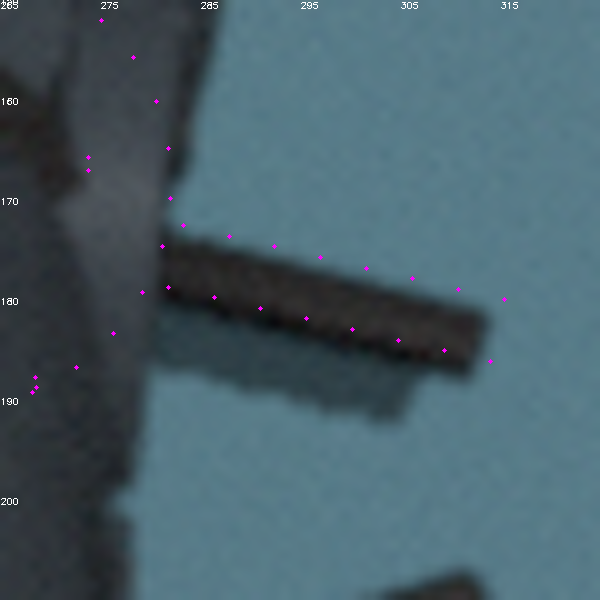

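```bash
cat > pre.py <<'E'
from plan import *
from bench import ctrl
o=ctrl.get_obs();q=o["qpos"]
psi=np.radians(-105.3);hg=np.array([.4912,-.1195,.058]);phi=np.radians(35)
x,r=tool_of(jar_frame(psi,0),hg,phi,-1)
xp=x-r.apply([0,0,.09])
d=(r*R.from_quat(o["tool_rot"]).inv()).as_rotvec()
print("pre shift",np.round((xp-o["ee_pos"])*1e3,1),"rot",np.round(d,3),np.degrees(np.linalg.norm(d)),"then",np.round((x-xp)*1e3,1))
for f in np.linspace(0,1,10):
    q,e=ik(q,o["ee_pos"]+f*(xp-o["ee_pos"]),R.from_rotvec(f*d)*R.from_quat(o["tool_rot"]));print(np.round(q,2),round(e,4))
print(np.round(ik(q,x,r)[0],2))
E
python3 pre.py
```

```text
pre shift [ -13.8  -36.2 -105.5] rot [ 0.453 -0.455  1.003] 68.23990452872103 then [ 13.6  49.8 -73.7]
[-0.33  0.29  1.76 -0.    1.09  0.97] 0.0
[-0.38  0.29  1.8   0.08  1.03  0.78] 0.0
[-0.42  0.29  1.83  0.16  0.99  0.57] 0.0
[-0.47  0.31  1.85  0.25  0.97  0.36] 0.0
[-0.52  0.33  1.86  0.34  0.96  0.14] 0.0
[-0.56  0.36  1.87  0.43  0.97 -0.07] 0.0
[-0.6   0.4   1.87  0.5   1.   -0.27] 0.0
[-0.64  0.45  1.86  0.55  1.04 -0.46] 0.0
[-0.67  0.5   1.84  0.59  1.09 -0.63] 0.0
[-0.69  0.55  1.81  0.61  1.14 -0.79] 0.0
[-0.6   0.67  1.86  0.71  0.97 -0.86]
```

>>> play_rows(motion=[{"x": -1, "y": -4, "z": -10, "ax": 0.045, "ay": -0.045, "az": 0.1, "fingers": 0.5}, {"x": -3, "y": -7, "z": -21, "ax": 0.091, "ay": -0.091, "az": 0.2, "fingers": 0.5}, {"x": -4, "y": -11, "z": -32, "ax": 0.136, "ay": -0.136, "az": 0.3, "fingers": 0.5}, {"x": -6, "y": -14, "z": -42, "ax": 0.181, "ay": -0.182, "az": 0.4, "fingers": 0.5}, {"x": -7, "y": -18, "z": -53, "ax": 0.227, "ay": -0.228, "az": 0.5, "fingers": 0.5}, {"x": -8, "y": -22, "z": -63, "ax": 0.272, "ay": -0.273, "az": 0.6, "fingers": 0.5}, {"x": -10, "y": -25, "z": -74, "ax": 0.317, "ay": -0.319, "az": 0.7, "fingers": 0.5}, {"x": -11, "y": -29, "z": -84, "ax": 0.362, "ay": -0.364, "az": 0.8, "fingers": 0.5}, {"x": -13, "y": -33, "z": -95, "ax": 0.408, "ay": -0.41, "az": 0.9, "fingers": 0.5}, {"x": -14, "y": -36, "z": -105, "ax": 0.453, "ay": -0.455, "az": 1.003, "fingers": 0.5}])

```text
clock: 9.95
ee_pos: [0.4801, -0.1558, 0.1155]
tool_rot: [0.758, 0.578, 0.239, -0.184]
force: [0.2, -0.5, 0.5]
grip_width: 0.503
```

```bash
python3 log.py; python3 pre.py|head -1
python3 - <<'E'
from h import *
s=shoot("scene","9");t=shoot("top","9")
P=jarpts((.520,-.0155),.004,164.7)
a=crop(t,(275,170),50,6,"pics/t5.png",proj(t,P));b=crop(s,(251,205),50,6,"pics/s5.png")
im=np.hstack([a[:600,:600],b[:600,:600]]);cv2.imwrite("pics/c9.png",cv2.resize(im,(800,400)))
E
```

```text
9.95 [-0.689  0.552  1.816  0.614  1.138 -0.788] [ 0.4801 -0.1558  0.1155] [ 0.7584  0.578   0.2387 -0.1838] [ 0.2 -0.5  0.5] 0.503
pre shift [ 0.3 -3.2  0.9] rot [-0.002 -0.002  0.   ] 0.1820246652666609 then [ 13.6  49.8 -73.7]
```

View pics/c9.png

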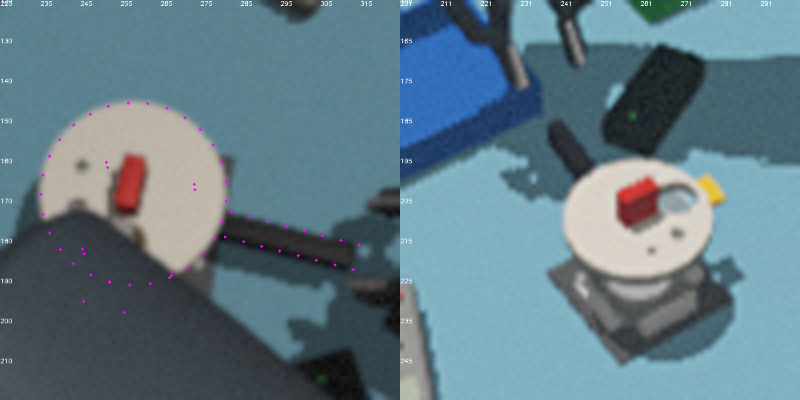

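>>> play_rows(motion=[{"x": 3, "y": 10, "z": -15, "ax": 0, "ay": 0, "az": 0, "fingers": 0.5}, {"x": 7, "y": 24, "z": -38, "ax": 0, "ay": 0, "az": 0, "fingers": 0.5}, {"x": 11, "y": 39, "z": -60, "ax": 0, "ay": 0, "az": 0, "fingers": 0.5}, {"x": 14, "y": 47, "z": -73, "ax": 0, "ay": 0, "az": 0, "fingers": 0.5}, {"x": 14, "y": 47, "z": -73, "ax": 0, "ay": 0, "az": 0, "fingers": 0.5}])

```text
clock: 10.55
ee_pos: [0.4938, -0.1077, 0.0424]
tool_rot: [0.76, 0.577, 0.237, -0.184]
force: [-0.5, -0.2, 0.2]
grip_width: 0.503
```

```bash
python3 log.py; python3 pre.py|head -1
python3 - <<'E'
from h import *
s=shoot("scene","10");t=shoot("top","10")
a=crop(t,(285,175),40,7,"pics/t5.png");b=crop(s,(245,200),40,7,"pics/s5.png")
im=np.hstack([a[:560,:560],b[:560,:560]]);cv2.imwrite("pics/c10.png",cv2.resize(im,(800,400)))
E
```

```text
10.55 [-0.599  0.666  1.865  0.712  0.972 -0.846] [ 0.4938 -0.1077  0.0424] [ 0.7599  0.5767  0.2368 -0.184 ] [-0.5 -0.2  0.2] 0.503
pre shift [-13.4 -51.3  74. ] rot [ 0.    -0.007  0.003] 0.43318256621378676 then [ 13.6  49.8 -73.7]
```

View pics/c10.png

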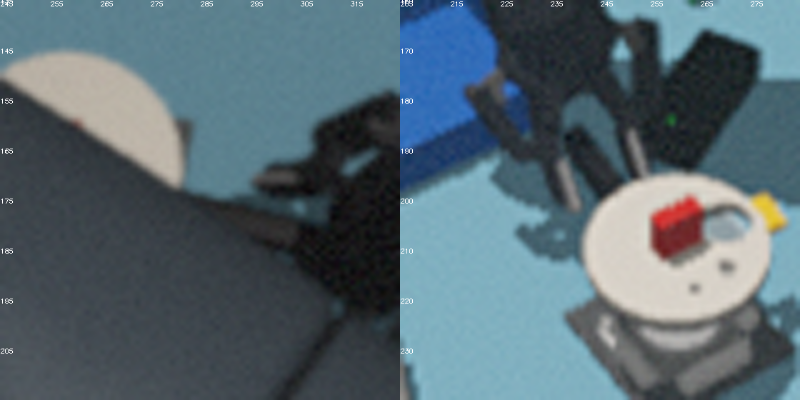

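>>> play_rows(motion=[{"x": 0, "y": -1, "z": 0, "ax": 0, "ay": 0, "az": 0, "fingers": 0.0}, {"x": 0, "y": -1, "z": 0, "ax": 0, "ay": 0, "az": 0, "fingers": 0.0}, {"x": 0, "y": -1, "z": 0, "ax": 0, "ay": 0, "az": 0, "fingers": 0.0}, {"x": 0, "y": -1, "z": 0, "ax": 0, "ay": 0, "az": 0, "fingers": 0.0}, {"x": 0, "y": -1, "z": 0, "ax": 0, "ay": 0, "az": 0, "fingers": 0.0}], newtons=110)

```text
clock: 11.15
ee_pos: [0.4944, -0.1112, 0.044]
tool_rot: [0.76, 0.577, 0.238, -0.182]
force: [-3.2, -4.7, 6.1]
grip_width: 0.168
```

```bash
python3 log.py
```

```text
11.15 [-0.604  0.664  1.862  0.71   0.975 -0.849] [ 0.4944 -0.1112  0.044 ] [ 0.7597  0.5772  0.2379 -0.182 ] [-3.2 -4.7  6.1] 0.168
```

>>> play_rows(motion=[{"x": 0, "y": 0, "z": 8, "ax": 0, "ay": 0, "az": 0, "fingers": 0}, {"x": 0, "y": 0, "z": 22, "ax": 0, "ay": 0, "az": 0, "fingers": 0}, {"x": 0, "y": 0, "z": 42, "ax": 0, "ay": 0, "az": 0, "fingers": 0}, {"x": 0, "y": 0, "z": 68, "ax": 0, "ay": 0, "az": 0, "fingers": 0}, {"x": 0, "y": 0, "z": 95, "ax": 0, "ay": 0, "az": 0, "fingers": 0}, {"x": 0, "y": 0, "z": 100, "ax": 0, "ay": 0, "az": 0, "fingers": 0}])

```text
clock: 11.75
ee_pos: [0.495, -0.1109, 0.1464]
tool_rot: [0.759, 0.578, 0.238, -0.181]
force: [-0.3, 0.1, -3.3]
grip_width: 0.167
```

```bash
python3 log.py
python3 - <<'E'
from h import *
s=shoot("scene","11");t=shoot("top","11")
P=jarpts((.522,-.0155),.105,164.7)
a=crop(t,(285,165),50,6,"pics/t5.png",proj(t,P));b=crop(s,(255,175),50,6,"pics/s5.png",proj(s,P))
im=np.hstack([a[:600,:600],b[:600,:600]]);cv2.imwrite("pics/c11.png",cv2.resize(im,(800,400)))
E
```

```text
11.75 [-0.603  0.481  1.835  0.637  1.137 -0.7  ] [ 0.495  -0.1109  0.1464] [ 0.7595  0.5777  0.2384 -0.1807] [-0.3  0.1 -3.3] 0.167
```

View pics/c11.png

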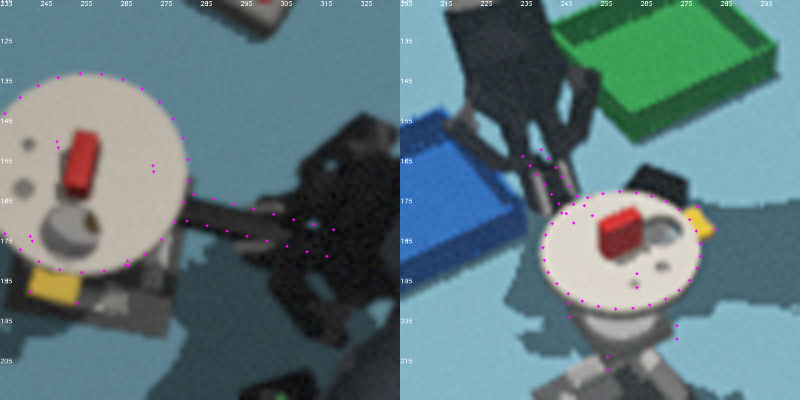

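```bash
cat > pour.py <<'E'
from plan import *
from bench import ctrl
o=ctrl.get_obs()
psi0=np.radians(-104.5);Rj0=jar_frame(psi0,0);T0=R.from_quat(o["tool_rot"]);x0=o["ee_pos"]
foot0=np.array([.522,-.0155,.105])
# tool in jar
tp=Rj0.inv().apply(x0-foot0);tr=Rj0.inv()*T0
print("tool in jar",np.round(tp,4),"z",np.round(tr.apply([0,0,1]),3))
tray=np.array([.509,-.301])
def pose(psi,th,foot):
    Rj=jar_frame(psi,th);return foot+Rj.apply(tp),Rj*tr
def target_foot(psi,th,axz,back=.03):
    zj=jar_frame(psi,0).apply([1,0,0]);Rj=jar_frame(psi,np.radians(95))
    t=np.array([*(tray-back*zj[:2]),0]);f=t-Rj.apply([.035,0,.0905])
    H=f+Rj.apply([0,0,.054]);H[2]=axz      # point on axis at handle height
    return H-jar_frame(psi,th).apply([0,0,.054])
E
python3 - <<'E'
from pour import *
from h import onz,pickle
t=pickle.load(open("pics/top11.pkl","rb"))
for uv in((502,238),(502,320),(490,95),(490,170)): print(uv,[np.round(onz(t,uv,z)[:2],3) for z in(0,.1)])
for psid in(-90,-95,-100,-105):
    psi=np.radians(psid);q=o["qpos"];Q=[q];E=0
    F=target_foot(psi,0,.22)
    for f in np.linspace(.1,1,10):
        x,r=pose(psi0+f*(psi-psi0),0,foot0+f*(F-foot0));q,e=ik(q,x,r);E=max(E,e);Q.append(q)
    for th in range(7,106,7):
        x,r=pose(psi,np.radians(th),target_foot(psi,np.radians(th),.14+.08*(1-min(th/70,1))));q,e=ik(q,x,r);E=max(E,e);Q.append(q)
    Q=np.array(Q);print(psid,E,np.round(np.minimum(Q-lo,hi-Q).min(0),2),np.abs(np.diff(Q,axis=0)).max(0).round(2),np.round(q,2));
    z=r.apply([0,0,1]);print(" tcp",x.round(3),"flange side at",(x-.265*z).round(3))
E
```

```text
tool in jar [0.0031 0.0989 0.039 ] z [-0.009 -0.571 -0.821]
(502, 238) [array([ 0.342, -0.663]), array([ 0.337, -0.611])]
(502, 320) [array([ 0.125, -0.65 ]), array([ 0.14, -0.6 ])]
(490, 95) [array([ 0.743, -0.668]), array([ 0.704, -0.615])]
(490, 170) [array([ 0.527, -0.644]), array([ 0.507, -0.594])]
-90 4.983952774011606e-08 [1.7  0.96 0.81 1.98 1.06 0.23] [0.03 0.06 0.12 0.1  0.1  0.15] [-1.04  1.14  1.37  1.63  1.81 -2.64]
 tcp [ 0.588 -0.4    0.141] flange side at [ 0.378 -0.551  0.082]
-95 3.743023191962587e-08 [1.68 0.98 0.81 2.01 1.06 0.18] [0.04 0.05 0.11 0.11 0.1  0.16] [-1.06  1.12  1.44  1.67  1.77 -2.69]
 tcp [ 0.579 -0.406  0.141] flange side at [ 0.357 -0.539  0.082]
-100 3.12787049464611e-08 [1.66 1.   0.81 2.03 1.06 0.13] [0.04 0.05 0.1  0.11 0.11 0.17] [-1.07  1.1   1.51  1.72  1.74 -2.74]
 tcp [ 0.569 -0.412  0.141] flange side at [ 0.337 -0.525  0.082]
-105 2.195563212319138e-08 [1.65 1.02 0.81 2.05 1.06 0.08] [0.04 0.05 0.1  0.12 0.11 0.18] [-1.09  1.08  1.58  1.78  1.71 -2.79]
 tcp [ 0.559 -0.417  0.141] flange side at [ 0.318 -0.509  0.082]
```

```bash
cat > rows.py <<'E'
from pour import *
psi=np.radians(-95)
def prt(seq):
    for x,r in seq:
        d=(x-x0)*1e3;w=(r*T0.inv()).as_rotvec()
        print('{"x": %d, "y": %d, "z": %d, "ax": %.3f, "ay": %.3f, "az": %.3f, "fingers": 0},'%(*np.round(d),*w))
E
python3 - <<'E'
from rows import *
F=target_foot(psi,0,.24,.035)
prt([pose(psi0+f*(psi-psi0),0,foot0+f*(F-foot0)) for f in(.05,.15,.27,.39,.51,.63,.75,.87,.96,1)])
E
```

```text
tool in jar [0.0031 0.0989 0.039 ] z [-0.009 -0.571 -0.821]
{"x": 4, "y": -15, "z": 4, "ax": 0.000, "ay": -0.000, "az": 0.008, "fingers": 0},
{"x": 11, "y": -44, "z": 12, "ax": 0.000, "ay": -0.000, "az": 0.025, "fingers": 0},
{"x": 19, "y": -80, "z": 22, "ax": 0.000, "ay": -0.000, "az": 0.045, "fingers": 0},
{"x": 28, "y": -115, "z": 32, "ax": 0.000, "ay": 0.000, "az": 0.065, "fingers": 0},
{"x": 36, "y": -151, "z": 41, "ax": 0.000, "ay": -0.000, "az": 0.085, "fingers": 0},
{"x": 45, "y": -186, "z": 51, "ax": 0.000, "ay": -0.000, "az": 0.104, "fingers": 0},
{"x": 53, "y": -221, "z": 61, "ax": 0.000, "ay": -0.000, "az": 0.124, "fingers": 0},
{"x": 62, "y": -257, "z": 70, "ax": 0.000, "ay": -0.000, "az": 0.144, "fingers": 0},
{"x": 68, "y": -283, "z": 78, "ax": 0.000, "ay": -0.000, "az": 0.159, "fingers": 0},
{"x": 71, "y": -295, "z": 81, "ax": 0.000, "ay": -0.000, "az": 0.166, "fingers": 0},
```

>>> play_rows(motion=[{"x": 4, "y": -15, "z": 4, "ax": 0, "ay": 0, "az": 0.008, "fingers": 0}, {"x": 11, "y": -44, "z": 12, "ax": 0, "ay": 0, "az": 0.025, "fingers": 0}, {"x": 19, "y": -80, "z": 22, "ax": 0, "ay": 0, "az": 0.045, "fingers": 0}, {"x": 28, "y": -115, "z": 32, "ax": 0, "ay": 0, "az": 0.065, "fingers": 0}, {"x": 36, "y": -151, "z": 41, "ax": 0, "ay": 0, "az": 0.085, "fingers": 0}, {"x": 45, "y": -186, "z": 51, "ax": 0, "ay": 0, "az": 0.104, "fingers": 0}, {"x": 53, "y": -221, "z": 61, "ax": 0, "ay": 0, "az": 0.124, "fingers": 0}, {"x": 62, "y": -257, "z": 70, "ax": 0, "ay": 0, "az": 0.144, "fingers": 0}, {"x": 68, "y": -283, "z": 78, "ax": 0, "ay": 0, "az": 0.159, "fingers": 0}, {"x": 71, "y": -295, "z": 81, "ax": 0, "ay": 0, "az": 0.166, "fingers": 0}])

```text
clock: 12.85
ee_pos: [0.5649, -0.4073, 0.2224]
tool_rot: [0.709, 0.638, 0.222, -0.202]
force: [-0.4, 0.2, -2.7]
grip_width: 0.172
```

```bash
python3 log.py
sed -i 's/^foot0=.*/foot0=np.array([.522,-.0155,.105])/' pour.py
python3 - <<'E'
import re
s=open("pour.py").read()
s=s.replace('print("tool in jar"','#print("tool in jar"')
# fixed tool-in-jar from clock 11.75 reading
s=s.replace('tp=Rj0.inv().apply(x0-foot0);tr=Rj0.inv()*T0','''G=json.loads([l for l in open("kin.jsonl") if '"clock": 11.7' in l][-1])
tp=Rj0.inv().apply(np.array(G["ee_pos"])-foot0);tr=Rj0.inv()*R.from_quat(G["tool_rot"])''')
open("pour.py","w").write(s)
E
python3 - <<'E'
from rows import *
print(tp)
def H(th): return .165+.075*(1-min(th/70,1))
seq=[pose(psi,np.radians(th),target_foot(psi,np.radians(th),H(th),.035)) for th in(4,11,18.5,26,33.5,41,48.5,56,63,68)]
prt(seq)
from h import *
s=shoot("scene","12");t=shoot("top","12")
F=target_foot(psi,0,.24,.035);P=jarpts(F,F[2],-95-90)
a=crop(t,(385,160),60,5,"pics/t5.png",proj(t,P));b=crop(s,(190,140),60,5,"pics/s5.png",proj(s,P))
im=np.hstack([a[:600,:600],b[:600,:600]]);cv2.imwrite("pics/c12.png",cv2.resize(im,(800,400)))
E
```

```text
12.85 [-0.852  0.849  0.956  0.44   1.763 -0.755] [ 0.5649 -0.4073  0.2224] [ 0.7095  0.6376  0.2217 -0.2024] [-0.4  0.2 -2.7] 0.172
[0.00225786 0.09907642 0.04137676]
{"x": 2, "y": 2, "z": 1, "ax": -0.009, "ay": -0.075, "az": 0.000, "fingers": 0},
{"x": 4, "y": 2, "z": -7, "ax": -0.020, "ay": -0.196, "az": 0.000, "fingers": 0},
{"x": 5, "y": 1, "z": -15, "ax": -0.031, "ay": -0.327, "az": 0.000, "fingers": 0},
{"x": 7, "y": 1, "z": -23, "ax": -0.042, "ay": -0.457, "az": -0.000, "fingers": 0},
{"x": 9, "y": 1, "z": -30, "ax": -0.054, "ay": -0.588, "az": -0.000, "fingers": 0},
{"x": 10, "y": 1, "z": -37, "ax": -0.065, "ay": -0.718, "az": -0.000, "fingers": 0},
{"x": 11, "y": 1, "z": -44, "ax": -0.077, "ay": -0.848, "az": -0.000, "fingers": 0},
{"x": 13, "y": 1, "z": -51, "ax": -0.088, "ay": -0.979, "az": -0.001, "fingers": 0},
{"x": 14, "y": 1, "z": -58, "ax": -0.099, "ay": -1.101, "az": -0.001, "fingers": 0},
{"x": 14, "y": 1, "z": -62, "ax": -0.106, "ay": -1.188, "az": -0.001, "fingers": 0},
```

View pics/c12.png

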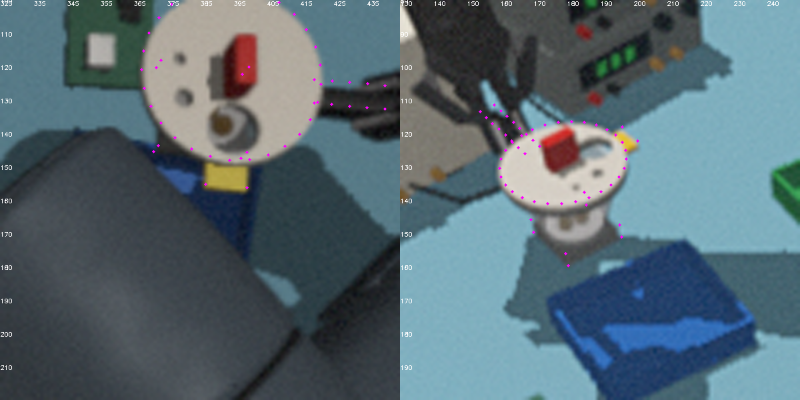

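>>> play_rows(motion=[{"x": 2, "y": 2, "z": 1, "ax": -0.009, "ay": -0.075, "az": 0, "fingers": 0}, {"x": 4, "y": 2, "z": -7, "ax": -0.02, "ay": -0.196, "az": 0, "fingers": 0}, {"x": 5, "y": 1, "z": -15, "ax": -0.031, "ay": -0.327, "az": 0, "fingers": 0}, {"x": 7, "y": 1, "z": -23, "ax": -0.042, "ay": -0.457, "az": 0, "fingers": 0}, {"x": 9, "y": 1, "z": -30, "ax": -0.054, "ay": -0.588, "az": 0, "fingers": 0}, {"x": 10, "y": 1, "z": -37, "ax": -0.065, "ay": -0.718, "az": 0, "fingers": 0}, {"x": 11, "y": 1, "z": -44, "ax": -0.077, "ay": -0.848, "az": 0, "fingers": 0}, {"x": 13, "y": 1, "z": -51, "ax": -0.088, "ay": -0.979, "az": 0, "fingers": 0}, {"x": 14, "y": 1, "z": -58, "ax": -0.099, "ay": -1.101, "az": 0, "fingers": 0}, {"x": 14, "y": 1, "z": -62, "ax": -0.106, "ay": -1.188, "az": 0, "fingers": 0}])

```text
clock: 13.95
ee_pos: [0.5783, -0.4028, 0.16]
tool_rot: [0.473, 0.651, 0.549, 0.226]
force: [0.2, -0.0, -2.1]
grip_width: 0.166
```

```bash
python3 log.py
python3 - <<'E'
from rows import *
z=T0.apply([0,0,1]);print(z)
def H(th): return .165+.075*(1-min(th/70,1))
seq=[pose(psi,np.radians(th),target_foot(psi,np.radians(th),H(th),.035)) for th in(71,74,77,80,83,86,89,92,95,97)]
prt(seq)
from h import *
s=shoot("scene","13");t=shoot("top","13")
a=crop(t,(385,160),60,5,"pics/t5.png");b=crop(s,(190,150),60,5,"pics/s5.png")
im=np.hstack([a[:600,:600],b[:600,:600]]);cv2.imwrite("pics/c13.png",cv2.resize(im,(800,400)))
E
```

```text
13.95 [-1.047  0.854  1.511  1.338  1.378 -2.108] [ 0.5783 -0.4028  0.16  ] [0.4732 0.6509 0.5491 0.2257] [ 0.2 -0.  -2.1] 0.166
[ 0.8134874   0.50116403 -0.29508112]
{"x": 1, "y": -4, "z": -1, "ax": -0.005, "ay": -0.049, "az": 0.001, "fingers": 0},
{"x": 2, "y": -4, "z": -1, "ax": -0.010, "ay": -0.102, "az": 0.001, "fingers": 0},
{"x": 2, "y": -4, "z": 0, "ax": -0.014, "ay": -0.154, "az": 0.001, "fingers": 0},
{"x": 2, "y": -4, "z": 1, "ax": -0.019, "ay": -0.206, "az": 0.001, "fingers": 0},
{"x": 2, "y": -4, "z": 1, "ax": -0.023, "ay": -0.258, "az": 0.001, "fingers": 0},
{"x": 3, "y": -4, "z": 2, "ax": -0.028, "ay": -0.310, "az": 0.001, "fingers": 0},
{"x": 3, "y": -4, "z": 3, "ax": -0.033, "ay": -0.362, "az": 0.001, "fingers": 0},
{"x": 3, "y": -4, "z": 3, "ax": -0.037, "ay": -0.414, "az": 0.001, "fingers": 0},
{"x": 3, "y": -4, "z": 4, "ax": -0.042, "ay": -0.467, "az": 0.001, "fingers": 0},
{"x": 3, "y": -4, "z": 4, "ax": -0.045, "ay": -0.501, "az": 0.001, "fingers": 0},
```

View pics/c13.png

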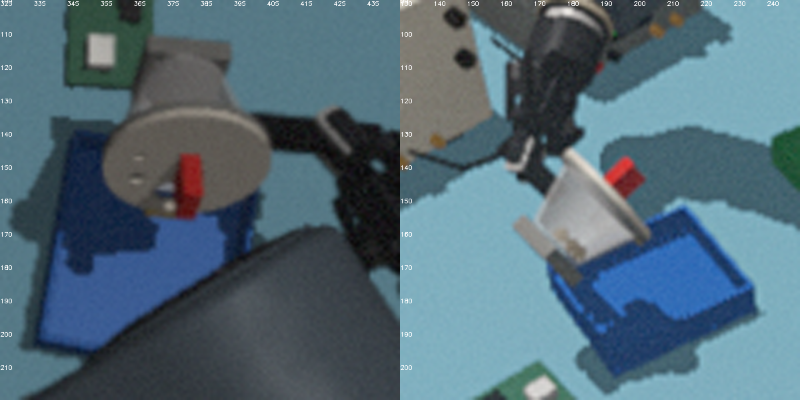

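>>> play_rows(motion=[{"x": 1, "y": -3, "z": -1, "ax": -0.005, "ay": -0.049, "az": 0, "fingers": 0}, {"x": 2, "y": -3, "z": -1, "ax": -0.01, "ay": -0.102, "az": 0, "fingers": 0}, {"x": 2, "y": -3, "z": 0, "ax": -0.014, "ay": -0.154, "az": 0, "fingers": 0}, {"x": 2, "y": -3, "z": 1, "ax": -0.019, "ay": -0.206, "az": 0, "fingers": 0}, {"x": 2, "y": -3, "z": 1, "ax": -0.023, "ay": -0.258, "az": 0, "fingers": 0}, {"x": 3, "y": -3, "z": 2, "ax": -0.028, "ay": -0.31, "az": 0, "fingers": 0}, {"x": 3, "y": -3, "z": 3, "ax": -0.033, "ay": -0.362, "az": 0, "fingers": 0}, {"x": 3, "y": -3, "z": 3, "ax": -0.037, "ay": -0.414, "az": 0, "fingers": 0}, {"x": 3, "y": -3, "z": 4, "ax": -0.042, "ay": -0.467, "az": 0, "fingers": 0}, {"x": 3, "y": -3, "z": 4, "ax": -0.045, "ay": -0.501, "az": 0, "fingers": 0}])

```text
clock: 15.05
ee_pos: [0.5824, -0.4065, 0.1662]
tool_rot: [0.317, 0.588, 0.634, 0.389]
force: [-0.7, -0.3, -1.9]
grip_width: 0.17
```

```bash
cat > look.py <<'E'
import sys
from h import *
n=sys.argv[1];tu,tv,su,sv,h=map(int,sys.argv[2:7]);f=400//(2*h)*1.0
s=shoot("scene",n);t=shoot("top",n)
def c(p,u,v):
    im=p["image"][max(v-h,0):v+h,max(u-h,0):u+h];return cv2.resize(im,(400,400),interpolation=cv2.INTER_CUBIC)
cv2.imwrite(f"pics/c{n}.png",np.hstack([c(t,tu,tv),c(s,su,sv)]))
E
python3 log.py; python3 look.py 14 385 160 190 150 60
```

```text
15.05 [-1.061  1.02   1.484  1.623  1.666 -2.557] [ 0.5824 -0.4065  0.1662] [0.317  0.5881 0.6341 0.3894] [-0.7 -0.3 -1.9] 0.17
```

View pics/c14.png

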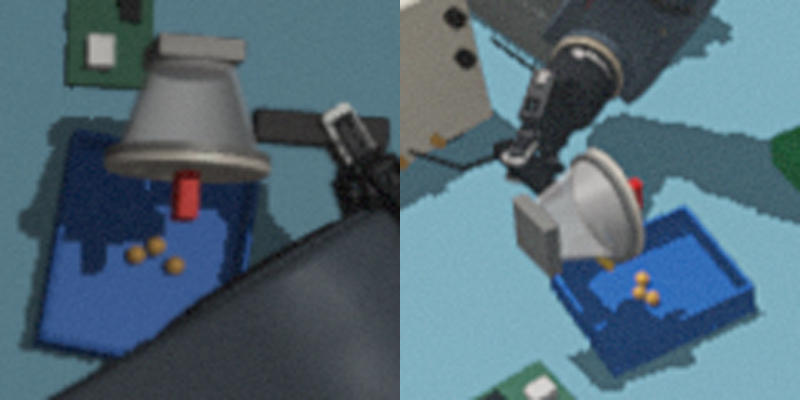

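```bash
python3 - <<'E'
from rows import *
def H(th): return .165+.075*(1-min(th/70,1))
prt([pose(psi,np.radians(th),target_foot(psi,np.radians(th),H(th),.035)) for th in(93,86,78,70,62,54,46,38,30,22)])
print()
prt([pose(psi,np.radians(th),target_foot(psi,np.radians(th),.24,.035)) for th in(14,6,0)])
q=o["qpos"]
for th in np.arange(95,-1,-8): q,e=ik(q,*pose(psi,np.radians(th),target_foot(psi,np.radians(th),H(th),.035)))
f0=target_foot(psi,0,.24,.035);F=np.array([.54,.18,.08]);p1=np.radians(-105);print(f0,q)
for f in np.linspace(.1,1,10):
    q,e=ik(q,*pose(psi+f*(p1-psi),0,f0+f*(F-f0)));print(np.round(q,2),round(e,4))
for z in(.04,0): q,e=ik(q,*pose(p1,0,np.array([.54,.18,z])));print(np.round(q,2),round(e,4),pose(p1,0,np.array([.54,.18,z]))[0])
E
```

```text
{"x": -1, "y": 0, "z": -2, "ax": 0.007, "ay": 0.066, "az": -0.001, "fingers": 0},
{"x": -2, "y": 0, "z": -4, "ax": 0.018, "ay": 0.187, "az": -0.001, "fingers": 0},
{"x": -2, "y": 0, "z": -6, "ax": 0.030, "ay": 0.327, "az": -0.001, "fingers": 0},
{"x": -3, "y": 0, "z": -7, "ax": 0.042, "ay": 0.466, "az": -0.001, "fingers": 0},
{"x": -4, "y": 0, "z": 0, "ax": 0.054, "ay": 0.605, "az": -0.001, "fingers": 0},
{"x": -5, "y": 0, "z": 7, "ax": 0.066, "ay": 0.744, "az": -0.001, "fingers": 0},
{"x": -6, "y": 0, "z": 15, "ax": 0.078, "ay": 0.883, "az": -0.002, "fingers": 0},
{"x": -8, "y": 0, "z": 22, "ax": 0.090, "ay": 1.022, "az": -0.002, "fingers": 0},
{"x": -10, "y": 1, "z": 30, "ax": 0.102, "ay": 1.161, "az": -0.002, "fingers": 0},
{"x": -11, "y": 1, "z": 38, "ax": 0.114, "ay": 1.300, "az": -0.002, "fingers": 0},

{"x": -13, "y": 1, "z": 62, "ax": 0.127, "ay": 1.439, "az": -0.002, "fingers": 0},
{"x": -15, "y": 1, "z": 62, "ax": 0.139, "ay": 1.579, "az": -0.002, "fingers": 0},
{"x": -16, "y": 1, "z": 62, "ax": 0.148, "ay": 1.683, "az": -0.002, "fingers": 0},
[ 0.57705071 -0.30695367  0.186     ] [-0.87260996  0.80809802  1.0427789   0.50492355  1.65858541 -0.85695962]
[-0.81  0.77  1.12  0.46  1.66 -0.75] 0.0
[-0.77  0.7   1.27  0.48  1.56 -0.74] 0.0
[-0.73  0.64  1.4   0.5   1.47 -0.72] 0.0
[-0.68  0.6   1.51  0.53  1.38 -0.7 ] 0.0
[-0.62  0.55  1.62  0.57  1.3  -0.68] 0.0
[-0.56  0.52  1.71  0.61  1.21 -0.66] 0.0
[-0.49  0.49  1.79  0.66  1.13 -0.63] 0.0
[-0.41  0.47  1.86  0.71  1.05 -0.61] 0.0
[-0.32  0.46  1.92  0.77  0.96 -0.58] 0.0
[-0.23  0.46  1.97  0.84  0.88 -0.55] 0.0
[-0.23  0.54  1.98  0.9   0.82 -0.64] 0.0 [0.51217621 0.08488391 0.08137676]
[-0.23  0.62  1.99  0.97  0.77 -0.74] 0.0 [0.51217621 0.08488391 0.04137676]
```

>>> play_rows(motion=[{"x": -1, "y": 0, "z": -2, "ax": 0.007, "ay": 0.066, "az": 0, "fingers": 0}, {"x": -2, "y": 0, "z": -4, "ax": 0.018, "ay": 0.187, "az": 0, "fingers": 0}, {"x": -2, "y": 0, "z": -3, "ax": 0.03, "ay": 0.327, "az": 0, "fingers": 0}, {"x": -3, "y": 0, "z": 0, "ax": 0.042, "ay": 0.466, "az": 0, "fingers": 0}, {"x": -4, "y": 0, "z": 8, "ax": 0.054, "ay": 0.605, "az": 0, "fingers": 0}, {"x": -5, "y": 0, "z": 17, "ax": 0.066, "ay": 0.744, "az": 0, "fingers": 0}, {"x": -6, "y": 0, "z": 26, "ax": 0.078, "ay": 0.883, "az": 0, "fingers": 0}, {"x": -8, "y": 0, "z": 35, "ax": 0.09, "ay": 1.022, "az": 0, "fingers": 0}, {"x": -10, "y": 1, "z": 44, "ax": 0.102, "ay": 1.161, "az": 0, "fingers": 0}, {"x": -11, "y": 1, "z": 53, "ax": 0.114, "ay": 1.3, "az": 0, "fingers": 0}])

```text
clock: 16.15
ee_pos: [0.5707, -0.4066, 0.2209]
tool_rot: [0.658, 0.669, 0.34, -0.063]
force: [-0.2, -0.4, -2.7]
grip_width: 0.166
```

```bash
python3 log.py; python3 - <<'E'
from rows import *
prt([pose(psi,np.radians(th),target_foot(psi,np.radians(th),.24,.035)) for th in(15,7,0)])
f0=target_foot(psi,0,.24,.035);F=np.array([.54,.18,.08]);p1=np.radians(-105)
prt([pose(psi+f*(p1-psi),0,f0+f*(F-f0)) for f in(.05,.13,.21,.29,.37,.45,.53)])
E
```

```text
16.15 [-0.922  0.744  1.193  0.663  1.493 -1.091] [ 0.5707 -0.4066  0.2209] [ 0.6582  0.6688  0.3398 -0.063 ] [-0.2 -0.4 -2.7] 0.166
{"x": -1, "y": 1, "z": 6, "ax": 0.015, "ay": 0.117, "az": 0.001, "fingers": 0},
{"x": -3, "y": 1, "z": 6, "ax": 0.027, "ay": 0.256, "az": 0.000, "fingers": 0},
{"x": -5, "y": 1, "z": 6, "ax": 0.038, "ay": 0.378, "az": 0.000, "fingers": 0},
{"x": -7, "y": 26, "z": 1, "ax": 0.039, "ay": 0.378, "az": -0.009, "fingers": 0},
{"x": -12, "y": 65, "z": -7, "ax": 0.042, "ay": 0.377, "az": -0.022, "fingers": 0},
{"x": -16, "y": 104, "z": -16, "ax": 0.045, "ay": 0.377, "az": -0.036, "fingers": 0},
{"x": -20, "y": 143, "z": -24, "ax": 0.047, "ay": 0.377, "az": -0.050, "fingers": 0},
{"x": -25, "y": 182, "z": -33, "ax": 0.050, "ay": 0.377, "az": -0.064, "fingers": 0},
{"x": -29, "y": 221, "z": -41, "ax": 0.052, "ay": 0.376, "az": -0.078, "fingers": 0},
{"x": -33, "y": 261, "z": -50, "ax": 0.055, "ay": 0.376, "az": -0.091, "fingers": 0},
```

>>> play_rows(motion=[{"x": -1, "y": 1, "z": 6, "ax": 0.015, "ay": 0.117, "az": 0, "fingers": 0}, {"x": -3, "y": 1, "z": 6, "ax": 0.027, "ay": 0.256, "az": 0, "fingers": 0}, {"x": -5, "y": 1, "z": 6, "ax": 0.038, "ay": 0.378, "az": 0, "fingers": 0}, {"x": -7, "y": 26, "z": 4, "ax": 0.039, "ay": 0.378, "az": -0.009, "fingers": 0}, {"x": -12, "y": 65, "z": 0, "ax": 0.042, "ay": 0.377, "az": -0.022, "fingers": 0}, {"x": -16, "y": 104, "z": -5, "ax": 0.045, "ay": 0.377, "az": -0.036, "fingers": 0}, {"x": -20, "y": 143, "z": -10, "ax": 0.047, "ay": 0.377, "az": -0.05, "fingers": 0}, {"x": -25, "y": 182, "z": -15, "ax": 0.05, "ay": 0.377, "az": -0.064, "fingers": 0}, {"x": -29, "y": 221, "z": -20, "ax": 0.052, "ay": 0.376, "az": -0.078, "fingers": 0}, {"x": -33, "y": 261, "z": -25, "ax": 0.055, "ay": 0.376, "az": -0.091, "fingers": 0}])

```text
clock: 17.15
ee_pos: [0.5376, -0.1439, 0.1946]
tool_rot: [0.737, 0.606, 0.234, -0.187]
force: [0.9, -0.2, -1.6]
grip_width: 0.17
```

```bash
python3 log.py; python3 - <<'E'
from rows import *
F=np.array([.54,.18,.07]);p1=np.radians(-105)
xt,rt=pose(p1,0,F)
w=(rt*T0.inv()).as_rotvec()
prt([(x0+f*(xt-x0),R.from_rotvec(f*w)*T0) for f in(.08,.25,.42,.6,.77,.9,1)])
E
python3 look.py 15 369 177 206 178 42
```

```text
17.15 [-0.603  0.509  1.637  0.58   1.306 -0.653] [ 0.5376 -0.1439  0.1946] [ 0.737   0.6055  0.2345 -0.1875] [ 0.9 -0.2 -1.6] 0.17
{"x": -2, "y": 18, "z": -7, "ax": -0.000, "ay": 0.001, "az": -0.007, "fingers": 0},
{"x": -6, "y": 57, "z": -21, "ax": -0.000, "ay": 0.002, "az": -0.020, "fingers": 0},
{"x": -11, "y": 96, "z": -35, "ax": -0.000, "ay": 0.003, "az": -0.034, "fingers": 0},
{"x": -15, "y": 137, "z": -50, "ax": -0.000, "ay": 0.004, "az": -0.049, "fingers": 0},
{"x": -20, "y": 176, "z": -64, "ax": -0.000, "ay": 0.005, "az": -0.063, "fingers": 0},
{"x": -23, "y": 206, "z": -75, "ax": -0.001, "ay": 0.006, "az": -0.073, "fingers": 0},
{"x": -25, "y": 229, "z": -83, "ax": -0.001, "ay": 0.007, "az": -0.081, "fingers": 0},
```

View pics/c15.png

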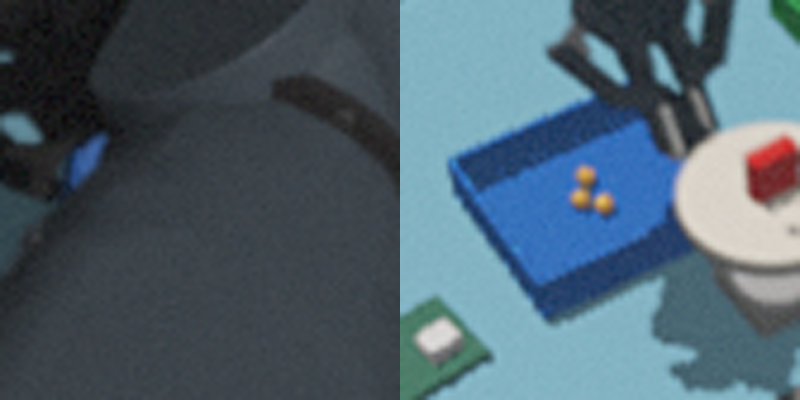

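>>> play_rows(motion=[{"x": -2, "y": 18, "z": -7, "ax": 0, "ay": 0, "az": -0.007, "fingers": 0}, {"x": -6, "y": 57, "z": -21, "ax": 0, "ay": 0.002, "az": -0.02, "fingers": 0}, {"x": -11, "y": 96, "z": -35, "ax": 0, "ay": 0.003, "az": -0.034, "fingers": 0}, {"x": -15, "y": 137, "z": -50, "ax": 0, "ay": 0.004, "az": -0.049, "fingers": 0}, {"x": -20, "y": 176, "z": -64, "ax": 0, "ay": 0.005, "az": -0.063, "fingers": 0}, {"x": -23, "y": 206, "z": -75, "ax": 0, "ay": 0.006, "az": -0.073, "fingers": 0}, {"x": -25, "y": 229, "z": -83, "ax": 0, "ay": 0.007, "az": -0.081, "fingers": 0}, {"x": -25, "y": 229, "z": -83, "ax": 0, "ay": 0.007, "az": -0.081, "fingers": 0}])

```text
clock: 18.05
ee_pos: [0.5121, 0.0856, 0.1108]
tool_rot: [0.761, 0.576, 0.239, -0.181]
force: [-0.6, -1.0, -1.6]
grip_width: 0.172
```

```bash
python3 log.py; python3 look.py 16 190 170 310 220 60; python3 - <<'E'
from h import *
s=pickle.load(open("pics/scene16.pkl","rb"));P=jarpts((.54,.18),.07,165)
crop(s,(310,220),45,6,"pics/s16.png",proj(s,P))
E
```

```text
18.05 [-0.226  0.479  1.97   0.85   0.865 -0.577] [0.5121 0.0856 0.1108] [ 0.7606  0.5757  0.239  -0.1815] [-0.6 -1.  -1.6] 0.172
```

View pics/s16.png

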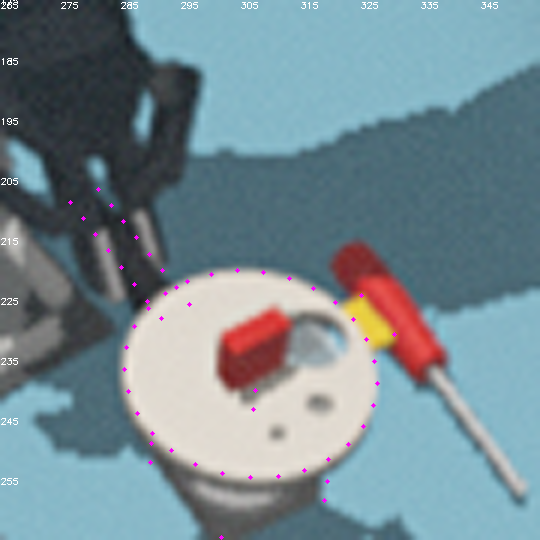

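View pics/c16.png

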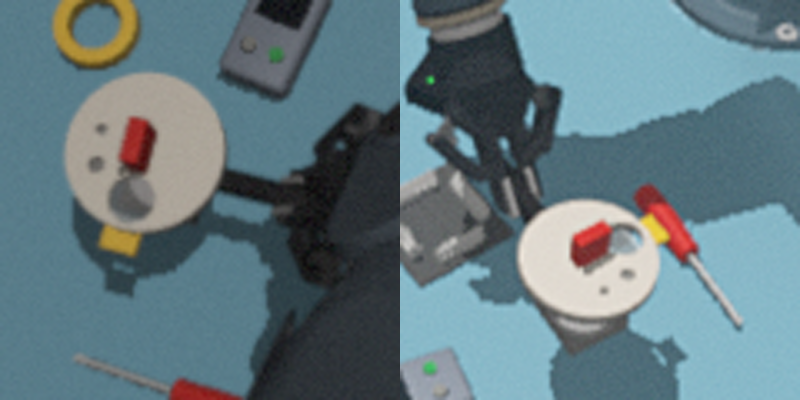

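>>> play_rows(motion=[{"x": 0, "y": 0, "z": -15, "ax": 0, "ay": 0, "az": 0, "fingers": 0}, {"x": 0, "y": 0, "z": -35, "ax": 0, "ay": 0, "az": 0, "fingers": 0}, {"x": 0, "y": 0, "z": -52, "ax": 0, "ay": 0, "az": 0, "fingers": 0}, {"x": 0, "y": 0, "z": -60, "ax": 0, "ay": 0, "az": 0, "fingers": 0}, {"x": 0, "y": 0, "z": -64, "ax": 0, "ay": 0, "az": 0, "fingers": 0}, {"x": 0, "y": 0, "z": -66, "ax": 0, "ay": 0, "az": 0, "fingers": 0}, {"x": 0, "y": 0, "z": -67, "ax": 0, "ay": 0, "az": 0, "fingers": 0}])

```text
clock: 18.85
ee_pos: [0.5135, 0.0835, 0.0447]
tool_rot: [0.761, 0.575, 0.24, -0.181]
force: [-0.2, -0.2, -2.1]
grip_width: 0.169
```

```bash
python3 log.py; python3 look.py 17 190 170 310 235 50
```

```text
18.85 [-0.23   0.614  1.981  0.959  0.775 -0.737] [0.5135 0.0835 0.0447] [ 0.7608  0.5752  0.2402 -0.1806] [-0.2 -0.2 -2.1] 0.169
```

View pics/c17.png

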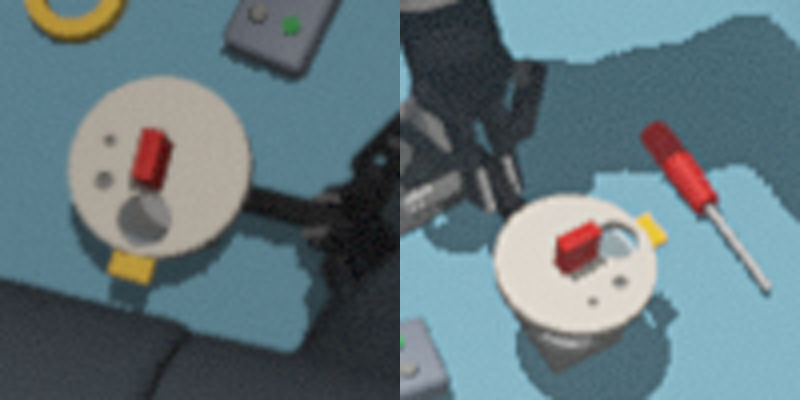

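>>> play_rows(motion=[{"x": 0, "y": 0, "z": -2, "ax": 0, "ay": 0, "az": 0, "fingers": 0}, {"x": 0, "y": 0, "z": -4, "ax": 0, "ay": 0, "az": 0, "fingers": 0}, {"x": 0, "y": 0, "z": -5, "ax": 0, "ay": 0, "az": 0, "fingers": 0}, {"x": 0, "y": 0, "z": -5, "ax": 0, "ay": 0, "az": 0, "fingers": 0}])

```text
clock: 19.35
ee_pos: [0.5134, 0.0838, 0.0397]
tool_rot: [0.761, 0.575, 0.24, -0.181]
force: [-0.6, -2.3, 5.9]
grip_width: 0.168
```

>>> play_rows(motion=[{"x": 0, "y": 0, "z": 0, "ax": 0, "ay": 0, "az": 0, "fingers": 0.3}, {"x": 0, "y": 0, "z": 0, "ax": 0, "ay": 0, "az": 0, "fingers": 0.5}, {"x": 0, "y": 0, "z": 0, "ax": 0, "ay": 0, "az": 0, "fingers": 0.5}, {"x": -3, "y": -12, "z": 18, "ax": 0, "ay": 0, "az": 0, "fingers": 0.5}, {"x": -8, "y": -30, "z": 45, "ax": 0, "ay": 0, "az": 0, "fingers": 0.5}, {"x": -14, "y": -50, "z": 74, "ax": 0, "ay": 0, "az": 0, "fingers": 0.5}, {"x": -18, "y": -66, "z": 98, "ax": 0, "ay": 0, "az": 0, "fingers": 0.5}, {"x": -18, "y": -66, "z": 130, "ax": 0, "ay": 0, "az": 0, "fingers": 0.5}])

```text
clock: 20.15
ee_pos: [0.4945, 0.0163, 0.1697]
tool_rot: [0.761, 0.574, 0.24, -0.181]
force: [0.3, -0.3, 0.8]
grip_width: 0.503
```

```bash
python3 log.py; python3 look.py 18 185 170 310 240 55; python3 - <<'E'
from h import *
s,t=[pickle.load(open(f"pics/{n}18.pkl","rb")) for n in("scene","top")]
x,f,es=cap_fit([(t,(178,165),34),(s,(308,252),40)],[.54,.18,.09]);print(x,f)
cv2.imwrite("pics/full18.png",np.hstack([cv2.resize(s["image"],(400,300)),cv2.resize(t["image"],(400,300))]))
E
```

```text
20.15 [-0.378  0.367  1.949  0.727  1.031 -0.549] [0.4945 0.0163 0.1697] [ 0.7615  0.5744  0.2395 -0.1811] [ 0.3 -0.3  0.8] 0.503
[0.5415005  0.17943172 0.08876592] [ 0.42572021 -0.32972717  0.61029053  0.03907776]
```

View pics/c18.png

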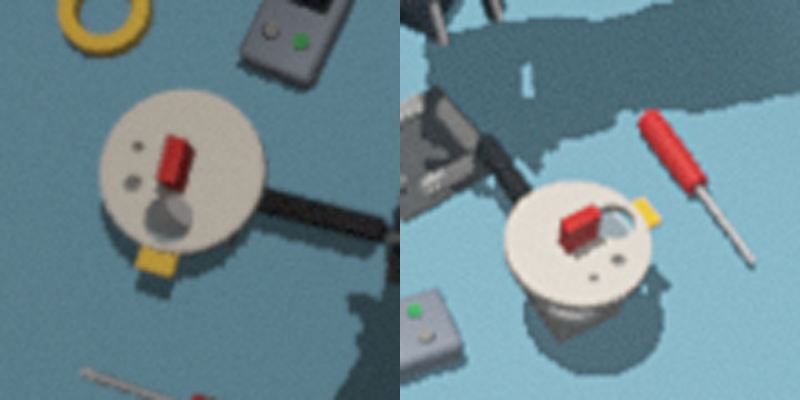

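View pics/full18.png

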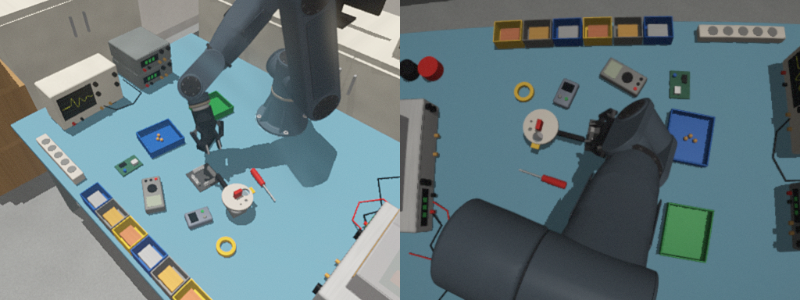

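```bash
python3 - <<'E'
from bench import ctrl
print(ctrl.close_job())
E
```

```text
the job is handed in; nothing more can be done
None
```

The job is handed in after about 20 s of robot time, well under the 69 s limit. All three balls are in the blue tray and the jar is back upright on the bench. `close_job` gives no verdict, so this rests on my own checks.

**What I did**
- I lifted the jar by its red knob and set it into the holder. It seated 4 mm above bench level, as the holder floor should give.
- With the same grip I turned the cap about 74° clockwise, until the largest hole lay over the outlet at the lip.
- I then gripped the black handle, tipped the jar to about 97° over the tray, and brought it back upright. I set it down on clear bench near (0.54, 0.18) m, let go and backed off.

**What the last checks showed**
- **Balls:** the tray pictures show three balls near the middle of the floor, and they are there again in the last scene picture.
- **Jar:** the cap height measured from two views is 88.8 mm, against 89.1 mm before the start. The text's 90.5 mm differs by the same small calibration error both times, so I take it to stand flat. It is about 480 mm from the tray centre.
- **Gripper:** it is open and well clear, with about zero contact force.
- **Other things:** none shows any visible shift in the pictures, but I did not measure their positions again at the end.

**Differences I noticed**
- The two cameras disagreed by a few millimetres throughout.
- The jar turned about 4–5° in the holder's play while the cap was being turned, and I added about 4° of cap turn to make up for it. I judged the final alignment from a picture with the predicted hole drawn over it, not from a joint reading. It looked within about 0.05 rad of centred.

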